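Finish dealing slide boxes to the students' trays

TASK

The slide boxes are being dealt to the students' trays one at a time, going round blue, yellow, green: the blue and the yellow tray already have their first box. Finish the deal with the four stacked boxes, taken from the top of the stacks - one to green, then one each to blue, yellow and green - so that every tray ends up with one pink and one white box. Set each box down gently without dropping it, both boxes label up and flat on the tray's floor, and do not push or tip the tube rack, the bottles or the beaker.

Things in the scene. Friction and masses are not known exactly. Their poses are not given: they have to be found in the camera images.
- tray_blue: blue shallow student tray, fixed to the bench: 106 mm along its x, 138 mm along its y, walls 4 mm thick reaching 11 mm above the bench, inner floor 4 mm above the bench (inside 98 x 130 mm). Origin: centre of its underside, on the bench; z up. Two slide boxes fit side by side, each with its length along the tray's x, one on either side of the middle, centres about 34 mm from it.
- tray_yellow: yellow shallow student tray, fixed to the bench: 106 mm along its x, 138 mm along its y, walls 4 mm thick reaching 11 mm above the bench, inner floor 4 mm above the bench (inside 98 x 130 mm). Origin: centre of its underside, on the bench; z up. Two slide boxes fit side by side, each with its length along the tray's x, one on either side of the middle, centres about 34 mm from it.
- tray_green: green shallow student tray, fixed to the bench: 106 mm along its x, 138 mm along its y, walls 4 mm thick reaching 11 mm above the bench, inner floor 4 mm above the bench (inside 98 x 130 mm). Origin: centre of its underside, on the bench; z up. Two slide boxes fit side by side, each with its length along the tray's x, one on either side of the middle, centres about 34 mm from it.
- pink1: pink rigid closed slide box, 84 mm long (its x), 32 mm wide (its y), 20 mm high, about 35 g, small grey label on top near its -x end. Origin: centre of its underside; z up. It starts in the blue or yellow tray (origin 4 mm above the bench), to one side of the middle, or in one of two stacks of two on the bench, in any mix of colours and often crossed (lower box 0 mm, upper 20 mm). Boxes of one colour are interchangeable.
- pink2: pink rigid closed slide box, 84 mm long (its x), 32 mm wide (its y), 20 mm high, about 35 g, small grey label on top near its -x end. Origin: centre of its underside; z up. It starts in the blue or yellow tray (origin 4 mm above the bench), to one side of the middle, or in one of two stacks of two on the bench, in any mix of colours and often crossed (lower box 0 mm, upper 20 mm). Boxes of one colour are interchangeable.
- pink3: pink rigid closed slide box, 84 mm long (its x), 32 mm wide (its y), 20 mm high, about 35 g, small grey label on top near its -x end. Origin: centre of its underside; z up. It starts in the blue or yellow tray (origin 4 mm above the bench), to one side of the middle, or in one of two stacks of two on the bench, in any mix of colours and often crossed (lower box 0 mm, upper 20 mm). Boxes of one colour are interchangeable.
- white1: white rigid closed slide box, 84 mm long (its x), 32 mm wide (its y), 20 mm high, about 35 g, small grey label on top near its -x end. Origin: centre of its underside; z up. It starts in the blue or yellow tray (origin 4 mm above the bench), to one side of the middle, or in one of two stacks of two on the bench, in any mix of colours and often crossed (lower box 0 mm, upper 20 mm). Boxes of one colour are interchangeable.
- white2: white rigid closed slide box, 84 mm long (its x), 32 mm wide (its y), 20 mm high, about 35 g, small grey label on top near its -x end. Origin: centre of its underside; z up. It starts in the blue or yellow tray (origin 4 mm above the bench), to one side of the middle, or in one of two stacks of two on the bench, in any mix of colours and often crossed (lower box 0 mm, upper 20 mm). Boxes of one colour are interchangeable.
- white3: white rigid closed slide box, 84 mm long (its x), 32 mm wide (its y), 20 mm high, about 35 g, small grey label on top near its -x end. Origin: centre of its underside; z up. It starts in the blue or yellow tray (origin 4 mm above the bench), to one side of the middle, or in one of two stacks of two on the bench, in any mix of colours and often crossed (lower box 0 mm, upper 20 mm). Boxes of one colour are interchangeable.
- tube_rack: bystander: grey rack, 72 (x) x 46 (y) mm, holding four capped test tubes, 126 mm high in all, loose. Origin: centre of its underside.
- amber_bottle: bystander: amber bottle, 52 mm across, 85 mm high, loose. Origin: centre of its underside.
- dropper_bottle: bystander: small amber bottle with a white cap, 34 mm across, 70 mm high, loose. Origin: centre of its underside.
- beaker: bystander: small glass beaker, 44 mm across, 55 mm high, loose. Origin: centre of its underside.
Not all that is in view belongs to the job. Leave any orange look-alike of the pink2 alone. What is shaped like the white3 but turquoise is not meant.

How it is judged:
By the outcome, as a careful person would: the job done as asked, in the order asked, and still so for the second after the job is handed in, with the robot touching nothing.
It also fails if it takes over 72 s, if anything falls off the work surface, if the arm or the gripper's body presses on something with over 40 N, if the wrist force passes 120 N, or if a joint passes its speed limit or range.

ROBOT

A 6-joint arm with a two-finger parallel gripper is mounted at the origin on the work surface. World frame = base frame: x ahead of the robot, y to its left, z up, the work surface at z = 0. Lengths are in mm, angles in rad, forces in N, time in s.
With the tool pointing down it reaches from about 275 to 850 mm from the base axis. Payload 19 kg.
Tool frame: the origin (TCP) lies at the very end of the fingers, on their centre line; the grasp point (between the pads) lies 19 mm behind it; z points along the fingers, y is the line along which they close (so a half turn about z gives the same grasp; the last joint's range is limited). The gripper opens to 85 mm and grips with 20 to 120 N. Pads are 22 mm wide; open, the fingers measure 114 mm over their backs; the gripper's body (76 mm by 85 mm) begins 54 mm behind the grasp point. The pads swing forward as they close: fully open they stand 13 mm farther back than shut.
Start: joints at [1.196, 0.15, 1.437, -0, 1.554, -0.134], TCP at [137.132, 558.377, 231.267] pointing down, gripper open.
Joint ranges: [-2.8, 2.8], [-0.68, 2.1], [0.12, 2.68], [-1.39, 4.53], [0.16, 2.79], [-2.81, 2.81]. Speed limits (rad/s): [1.89, 1.89, 2.22, 3.01, 3.01, 3.01].

INTERFACE

Orientations are given as a 3x3 rotation matrix whose columns are the frame's x, y, z axes.
In Python, from bench import * gives the robot as it stands.
- The arm moves only by the tool drive_tool, never from a script. Its argument "deltas" is a list of rows, each an object of numbers: "tx", "ty", "tz": the shift along the tool's x, y, z as a fraction of full scale; "ax", "ay", "az": the turn, a rotation vector about the tool's x, y, z as a fraction of full scale. A call has 1 to 10 rows; each row shifts and turns the commanded pose from where the row before left it, along the tool's axes as they then stand; what a row does not reach is not made up. Full scale, the value 1, is 0.05 m for a shift and 0.15 rad for a turn. A row lasts 1/10 s, in which the tool goes at most 50 mm and 8.59 degrees, less where a joint would pass 70% of its speed; a pose out of reach is approached as far as the arm can. A call with a number of a shift or a turn outside -1 to 1 is refused whole. A call with a gripper value outside its range is refused whole. "hand" is the opening, from 0 (shut) to 1 (fully open), set as the call begins (left out, the last holds). The fingers move at their own pace and stop on an object; "newtons" is the grip in N (left out, the last holds). Time passes only in rows, so rows that do not move let the fingers close. It gives the time, the measured TCP pose, the force, the opening and the grip force at its end, in the units of the state.
- get_obs(): the state, without advancing time (a new reading comes with each control period).
- capture(name): name is "scene" or "side" or "wrist"; returns the picture (480x640x3 uint8, red, green, blue); there is no depth.
- camera_info(name): a dict with "fovy" (degrees; the focal length in pixels is half the picture's height over the tangent of half this angle, whatever the lens; pixels are square), "cx", "cy" (the principal point, pixels), "rvec" (rotation vector, rad) and "tvec" (3), from world to camera coordinates, as OpenCV has them; the wrist camera has in their place "hand_eye" (4x4, takes a point from camera to tool coordinates, whose origin is the TCP and whose axes are the flange's). Camera axes: x right, y down, z forward; pixel columns grow to the right and rows downward; lengths in mm; the calibration is good to about 2 mm. A picture is of the moment at which its call begins: read the wrist's pose just before it. camera_info takes no time and is no camera call.
- hand_in(): hands the job in; it is judged then, once.
Trained networks look in the newest picture that a camera, given by its name, has taken for a name from the list of things; names that differ only in an ending like _2 or _b are one class to them, and where a whole thing is asked for, a point or a joint stands for the part that bears it (a point fixed in the world has none). Each returns a list of dicts, best first, with "p" (0 to 1); they miss things now and then, are a little off and sometimes report something else, mostly with a low value. They report only what shows in the picture. A call takes as long as a camera call. They do not tell look-alikes from the thing itself.
- look_for(camera, target): "rect" ([left, top, right, bottom] in pixels, round what is visible of it).
- masks_of(camera, target): "mask" (480x640 bool, what is visible of it) and "rect" ([left, top, right, bottom] in pixels, round what is visible of it).
- tip_of(camera, target): "position" ([row, column] in pixels: a listed point, or the origin of a listed thing).
The state is a dict: "time_s": time; "q": joint angles; "joint_vel": joint speeds; "effort": joint torques, N m; "eef_pos": TCP position; "ee_rot": TCP orientation; "ft_force": force on the tool from outside, world axes, zero at the start; "moment": the same for the moment, N m; "width": finger opening in mm; "grip_force": force on a finger pad.
Only numpy, scipy, OpenCV 4.12 (cv2) and the standard library are available. Lean on these libraries where they do the work, as an engineer would, in place of code of your own. Each camera call takes 0.05 s, during which the arm holds its last target. There are 200 camera calls.

## Working session

There is one attempt and no reset: what is moved stays moved. The work goes in short steps, Python scripts to look and compute and a tool call to move; the robot and the scene stay as the last step left them, time stands still between calls to the robot, and variables do not carry over. Pictures are saved under pics/ and viewed, at most 10 in all, crops included, and the job is handed in when it is done.

Besides the shell and the picture viewer there is one more tool, called after "Request:" as name(argument=value, ...) on one line, values as JSON. drive_tool: Moves the arm, as the interface text tells. Its arguments: {"type":"object","properties":{"deltas":{"type":"array"},"hand":{"type":"number"},"newtons":{"type":"number"}},"required":["deltas"]}

```bash
mkdir -p pics; python3 - <<'E'
from bench import *
import cv2,numpy as np
o=get_obs();print(o['time_s'],o['eef_pos'],o['ee_rot'],o['width'])
for c in ["scene","side"]:
    im=capture(c);cv2.imwrite(f"pics/{c}0.png",im[:,:,::-1]);print(c,camera_info(c))
print(camera_info("wrist"))
E
```

```text
0.0 [137.0453811  558.18687862 230.69549659] [[-9.71151090e-01  2.38464596e-01 -4.43743241e-04]
 [ 2.38464950e-01  9.71150479e-01 -1.10247187e-03]
 [ 1.68040950e-04 -1.17648397e-03 -9.99999294e-01]] 85.31216517356891
scene {'fovy': 43.25802550733789, 'cx': 323.5563478500512, 'cy': 244.00007427679267, 'rvec': array([ 1.55609676,  2.2820101 , -0.66646869]), 'tvec': array([ 153.00740267, -434.35528412, 1747.11156557])}
side {'fovy': 47.44928338521196, 'cx': 314.7037746495512, 'cy': 242.58686866368717, 'rvec': array([ 0.24642242, -2.85080081,  1.18830504]), 'tvec': array([ 529.84741186,   67.5451053 , 1361.0912669 ])}
{'fovy': 62.3863452473244, 'cx': 319.2434802691113, 'cy': 246.50571716663066, 'hand_eye': array([[ 1.37229385e-04, -9.51551254e-01, -3.07490151e-01,
         7.82429521e+01],
       [ 9.99998742e-01, -3.55341172e-04,  1.54591797e-03,
         2.60423771e-01],
       [-1.58028409e-03, -3.07489976e-01,  9.51550008e-01,
        -1.41204082e+02],
       [ 0.00000000e+00,  0.00000000e+00,  0.00000000e+00,
         1.00000000e+00]])}
```

View pics/scene0.png

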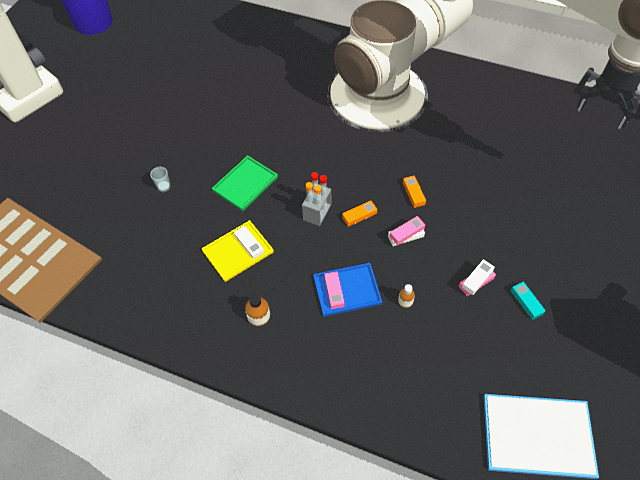

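View pics/side0.png

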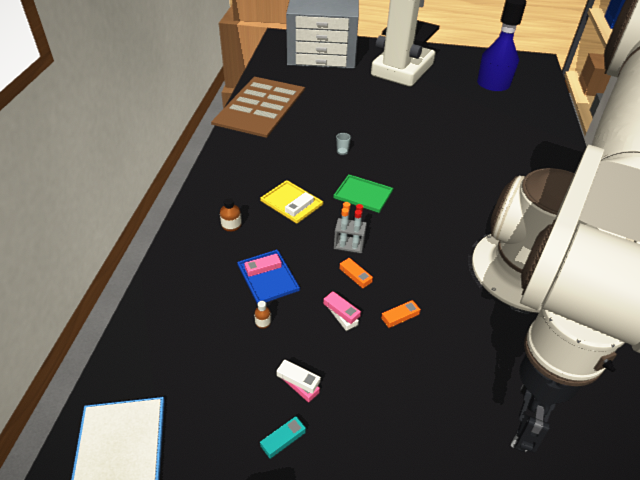

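The scene view shows stack A at (407,232), pink on white, and stack B at (478,277), white on pink. Look-alikes are orange at (360,213) and (414,191), and turquoise at (528,300). Blue (348,288) already holds a pink box, yellow (238,250) holds a white one, and green (245,182) is empty. That leaves only one valid order: pink A→green, white B→blue, pink B→yellow, white A→green.

```bash
cat > h.py <<'E'
from bench import *
import cv2,numpy as np
from scipy.optimize import minimize
def cam(name,obs=None):
    i=camera_info(name);f=240/np.tan(np.radians(i['fovy']/2))
    K=np.array([[f,0,i['cx']],[0,f,i['cy']],[0,0,1]])
    if 'rvec' in i: return K,cv2.Rodrigues(i['rvec'])[0],np.array(i['tvec']).ravel()
    T=np.eye(4);T[:3,:3]=obs['ee_rot'];T[:3,3]=obs['eef_pos'];M=np.linalg.inv(T@np.array(i['hand_eye']))
    return K,M[:3,:3],M[:3,3]
def proj(C,P):
    K,R,t=C;p=(np.atleast_2d(P)@R.T+t)@K.T;return p[:,:2]/p[:,2:]
def back(C,uv,z):
    K,R,t=C;c=-R.T@t;d=R.T@np.linalg.inv(K)@np.array([uv[0],uv[1],1.]);s=(z-c[2])/d[2];return c+s*d
def sil(C,p,dim,z0):
    x,y,a=p;c,s=np.cos(a),np.sin(a);P=[]
    for i in(-.5,.5):
        for j in(-.5,.5):
            for k in(0,1):P.append([x+c*i*dim[0]-s*j*dim[1],y+s*i*dim[0]+c*j*dim[1],z0+k*dim[2]])
    return cv2.convexHull(proj(C,P).astype(np.float32))
def fit(Cs,hulls,dim,z0,p0):
    "hulls: convex outlines seen; maximise overlap with cuboid silhouette"
    As=[cv2.contourArea(h) for h in hulls]
    def cost(p,only=None):
        q=np.array([p[0],p[1],p[2]/50]);e=0
        for C,h,A in zip(Cs,hulls,As):
            m=sil(C,q,dim,z0);I=cv2.intersectConvexConvex(m,h)[0];e+=1-I/(A+cv2.contourArea(m)-I)
        return e/len(Cs)
    best=None
    for a in np.arange(0,np.pi,np.pi/8):
        s=np.array([p0[0],p0[1],a*50]);r=minimize(cost,s,method='Nelder-Mead',options=dict(initial_simplex=s+np.array([[0,0,0],[15,0,0],[0,15,0],[0,0,8]]),maxiter=250))
        if best is None or r.fun<best.fun:best=r
    p=best.x.copy();p[2]=(p[2]/50+np.pi/2)%np.pi-np.pi/2
    return p,best.fun
def hull(mask):
    m=cv2.morphologyEx(mask.astype(np.uint8),cv2.MORPH_OPEN,np.ones((2,2)))
    n,l,st,_=cv2.connectedComponentsWithStats(m);k=1+np.argmax(st[1:,4])
    c,_=cv2.findContours((l==k).astype(np.uint8),cv2.RETR_EXTERNAL,cv2.CHAIN_APPROX_NONE)
    return cv2.convexHull(np.vstack(c)).astype(np.float32)
E
python3 - <<'E'
from h import *
for c in("scene","side"):
    capture(c);C=cam(c)
    for n,z in(("pink1",20),("white1",20),("tube_rack",60),("amber_bottle",40),("dropper_bottle",35),("beaker",25)):
        for d in masks_of(c,n):
            r=d['rect'];u=[(r[0]+r[2])/2,(r[1]+r[3])/2];print(c,n,round(d['p'],2),np.round(r),back(C,u,z)[:2].round())
    hsv=cv2.cvtColor(capture(c),cv2.COLOR_RGB2HSV)
    for n,lo,hi in(("blue",105,120),("yellow",25,35),("green",60,75)):
        m=(hsv[...,0]>=lo)&(hsv[...,0]<=hi)&(hsv[...,1]>120)&(hsv[...,2]>80)
        if n=="blue":m[:100]=0
        H=hull(m);p,e=fit([C],[H],(106,138,11),0,back(C,H.reshape(-1,2).mean(0),5)[:2]);print(c,n,p.round(2),round(e,3),hsv[int(H[:,0,1].mean()),int(H[:,0,0].mean())])
E
```

```text
scene pink1 0.9 [406. 174. 427. 206.] [308. 211.]
scene pink1 0.72 [323. 272. 347. 310.] [653. 122.]
scene pink1 0.72 [345. 202. 378. 223.] [423. 105.]
scene pink1 0.6 [390. 217. 426. 244.] [432. 228.]
scene white1 0.75 [234. 227. 264. 259.] [ 605. -118.]
scene white1 0.59 [513. 283. 544. 319.] [517. 538.]
scene white1 0.57 [462. 260. 493. 299.] [506. 419.]
scene white1 0.46 [390. 231. 425. 247.] [456. 234.]
scene tube_rack 0.7 [304. 172. 334. 225.] [448.   1.]
scene tube_rack 0.22 [202. 219. 274. 282.] [ 654. -118.]
scene amber_bottle 0.7 [246. 296. 271. 324.] [766. -15.]
scene dropper_bottle 0.49 [396. 285. 415. 308.] [614. 278.]
scene dropper_bottle 0.33 [388. 232. 427. 245.] [465. 235.]
scene beaker 0.9 [150. 167. 168. 193.] [ 519. -414.]
scene blue [6.3040e+02 1.4646e+02 6.0000e-01] 0.021 [107 210 237]
scene yellow [ 626.57 -137.26    1.  ] 0.028 [ 30 245 247]
scene green [ 433.68 -210.13    1.29] 0.018 [ 71 206 225]
side pink1 0.96 [244. 255. 278. 275.] [649. 123.]
side pink1 0.83 [383. 301. 422. 330.] [302. 215.]
side pink1 0.76 [340. 259. 372. 290.] [419. 112.]
side pink1 0.58 [323. 291. 359. 327.] [441. 222.]
side pink1 0.46 [288. 381. 319. 402.] [487. 442.]
side white1 0.96 [261. 417. 303. 460.] [510. 544.]
side white1 0.95 [286. 194. 315. 216.] [ 596. -113.]
side white1 0.78 [274. 362. 320. 391.] [505. 411.]
side white1 0.56 [335. 313. 355. 331.] [426. 256.]
side tube_rack 0.58 [334. 203. 366. 255.] [449.  -2.]
side tube_rack 0.49 [257. 300. 274. 330.] [596. 299.]
side amber_bottle 0.81 [219. 200. 238. 234.] [767.  -9.]
side dropper_bottle 0.81 [254. 300. 271. 330.] [608. 280.]
side beaker 0.81 [336. 134. 354. 158.] [ 510. -403.]
side blue [6.2693e+02 1.4336e+02 6.0000e-01] 0.022 [110 214 203]
side yellow [ 627.73 -147.36    1.01] 0.099 [ 15   2 255]
side green [ 431.12 -212.95    1.29] 0.008 [ 67 181 190]
```

```bash
cat >> h.py <<'E'
def plan(pos,psi,n,obs=None,way=None):
    "print rows towards pos with tool x at world angle psi (mod pi, nearest), tool down"
    o=obs or get_obs();R=np.array(o['ee_rot']);p=np.array(o['eef_pos']);pos=np.array(pos,float)
    Rs=[]
    for k in(0,np.pi):
        c,s=np.cos(psi+k),np.sin(psi+k);Rs.append(np.array([[c,s,0],[s,-c,0],[0,0,-1.]]))
    def chk(Rt):
        q6=np.arctan2(pos[1],pos[0])+np.pi/2-np.arctan2(Rt[1,0],Rt[0,0]);q6=(q6+np.pi)%(2*np.pi)-np.pi;return q6
    Rt=min(Rs,key=lambda r:abs(chk(r)))
    # turn must follow q6, so go the way joint 6 can
    q1=np.arctan2(pos[1],pos[0]);dq=(chk(Rt)-o['q'][5])-(q1-o['q'][0]);w=np.array([0,0,dq])
    rv=lambda R:w*0+np.array(cv2.Rodrigues(R.T@Rt)[0]).ravel()
    out=[];turned=0.
    for i in range(n):
        d=R.T@(pos-p)/(n-i)/50
        r=rv(R)/.15/(n-i)
        if abs(dq)>2.8:r=np.array([0,0,(dq-turned)/.15/(n-i)])
        d=np.round(d,2);r=np.round(r,2);out.append((d,r));p=p+R@d*50;R=R@cv2.Rodrigues(r*.15)[0];turned+=r[2]*.15
    print("q6 target %.2f dq %.2f max %.2f"%(chk(Rt),dq,max(np.abs(np.concatenate(o)).max() for o in out)))
    print(",".join('{'+",".join(f'"{k}":{v:g}' for k,v in zip(("tx","ty","tz","ax","ay","az"),np.concatenate(o)) if abs(v)>1e-9)+'}' for o in out))
def boxmask(im,col,u,r=45):
    hsv=cv2.cvtColor(im,cv2.COLOR_RGB2HSV);H,S,V=[hsv[...,i] for i in range(3)]
    m=((H>=150)&(H<=175)&(S>70)&(V>90)) if col=="pink" else ((S<50)&(V>150))
    w=np.zeros(m.shape,bool);u=np.int32(u);w[max(0,u[1]-r):u[1]+r,max(0,u[0]-r):u[0]+r]=1;return m&w
E
python3 - <<'E'
from h import *
ims={c:capture(c) for c in("scene","side")}
P={}
for n,col,z0,ps in(("A","pink",20,dict(scene=(407,231),side=(341,307))),("B","white",20,dict(scene=(480,276),side=(298,375))),("Y","white",4,dict(scene=(249,242),side=(300,205))),("Bl","pink",4,dict(scene=(334,290),side=(261,265)))):
    Cs=[];Hs=[]
    for c in ims:
        m=boxmask(ims[c],col,ps[c],26 if c=="side" else 24);Cs.append(cam(c));Hs.append(hull(m))
        p,e=fit(Cs[-1:],Hs[-1:],(84,32,20),z0,back(Cs[-1],ps[c],z0+15)[:2]);print(n,c,p.round(2),round(e,3))
    p,e=fit(Cs,Hs,(84,32,20),z0,p[:2]);print(n,"both",p.round(2),round(e,3));P[n]=p
plan([P["A"][0],P["A"][1],150],P["A"][2],10)
im=ims["scene"][160:310,320:560];cv2.imwrite("pics/crop1.png",cv2.resize(im[:,:,::-1],None,fx=3.2,fy=3.2))
E
```

```text
A scene [439.79 229.9   -0.57] 0.046
A side [438.25 226.38  -0.61] 0.048
A both [439.68 229.74  -0.58] 0.114
B scene [ 5.0392e+02  4.1996e+02 -3.4000e-01] 0.002
B side [ 5.0281e+02  4.1621e+02 -3.8000e-01] 0.088
B both [ 5.0351e+02  4.1928e+02 -3.2000e-01] 0.121
Y scene [ 600.19 -119.47    0.98] 0.099
Y side [ 598.26 -122.42    1.1 ] 0.139
Y both [ 600.22 -119.64    0.99] 0.131
Bl scene [6.4717e+02 1.1977e+02 5.3000e-01] 0.077
Bl side [6.4422e+02 1.1812e+02 5.1000e-01] 0.085
Bl both [6.4645e+02 1.1934e+02 5.3000e-01] 0.094
q6 target -0.51 dq 0.33 max 0.85
{"tx":-0.74,"ty":-0.49,"tz":0.16,"az":0.22},{"tx":-0.76,"ty":-0.47,"tz":0.16,"az":0.22},{"tx":-0.78,"ty":-0.44,"tz":0.16,"az":0.22},{"tx":-0.79,"ty":-0.42,"tz":0.16,"az":0.22},{"tx":-0.8,"ty":-0.39,"tz":0.16,"az":0.23},{"tx":-0.82,"ty":-0.37,"tz":0.17,"az":0.22},{"tx":-0.83,"ty":-0.34,"tz":0.16,"az":0.23},{"tx":-0.84,"ty":-0.31,"tz":0.17,"az":0.22},{"tx":-0.85,"ty":-0.28,"tz":0.16,"az":0.23},{"tx":-0.85,"ty":-0.25,"tz":0.17,"az":0.22}
```

View pics/crop1.png

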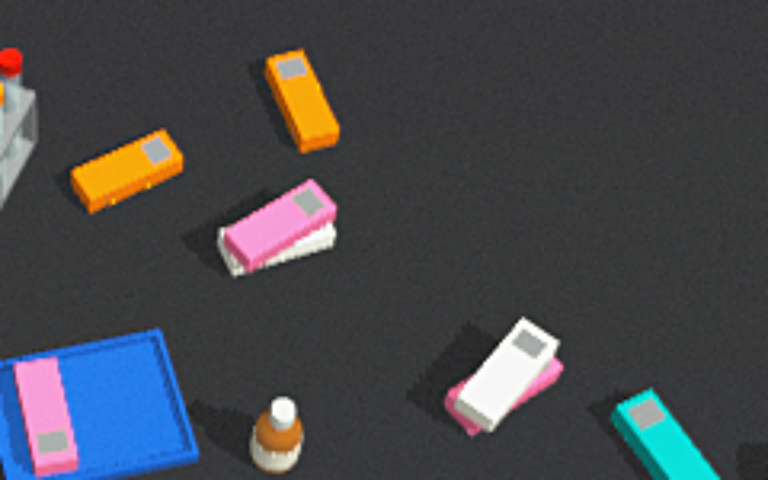

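The close crop confirms it: pink on white at (278,224), white on pink at (508,375), and the orange and turquoise boxes standing apart. I'm moving above stack A.

Request:
drive_tool(deltas=[{"tx": -0.74,"ty": -0.49,"tz": 0.16,"az": 0.22},{"tx": -0.76,"ty": -0.47,"tz": 0.16,"az": 0.22},{"tx": -0.78,"ty": -0.44,"tz": 0.16,"az": 0.22},{"tx": -0.79,"ty": -0.42,"tz": 0.16,"az": 0.22},{"tx": -0.8,"ty": -0.39,"tz": 0.16,"az": 0.23},{"tx": -0.82,"ty": -0.37,"tz": 0.17,"az": 0.22},{"tx": -0.83,"ty": -0.34,"tz": 0.16,"az": 0.23},{"tx": -0.84,"ty": -0.31,"tz": 0.17,"az": 0.22},{"tx": -0.85,"ty": -0.28,"tz": 0.16,"az": 0.23},{"tx": -0.85,"ty": -0.25,"tz": 0.17,"az": 0.22}], hand=0.75, newtons=30)

```text
invalid input at $.deltas[0]: expected keys tx, ty, tz, ax, ay, az
```

```bash
python3 - <<'E'
from h import *
capture("side");capture("side") # settle
o=get_obs();im=capture("wrist");C=cam("wrist",o);print(o['time_s'],o['eef_pos'],o['width'],o['joint_vel'])
cv2.imwrite("pics/w1.png",im[:,:,::-1])
u=proj(C,[440,229,40])[0];print(u)
m=boxmask(im,"pink",u,200);p,e=fit([C],[hull(m)],(84,32,20),20,(440,229));print(p,e)
plan([p[0],p[1],27],p[2],6)
E
```

```text
1.1 [137.1338249  558.40180292 231.24779486] 85.69665904750023 [ 0.00120025  0.00302516 -0.00051082  0.00066916 -0.00133191 -0.00113371]
[102.56800979 531.54601326]Traceback (most recent call last):
  File "<stdin>", line 6, in <module>
  File "h.py", line 36, in hull
    n,l,st,_=cv2.connectedComponentsWithStats(m);k=1+np.argmax(st[1:,4])
                                                     ~~~~~~~~~^^^^^^^^^^
    return _wrapfunc(a, 'argmax', axis=axis, out=out, **kwds)
    return bound(*args, **kwds)
ValueError: attempt to get argmax of an empty sequence
```

View pics/w1.png

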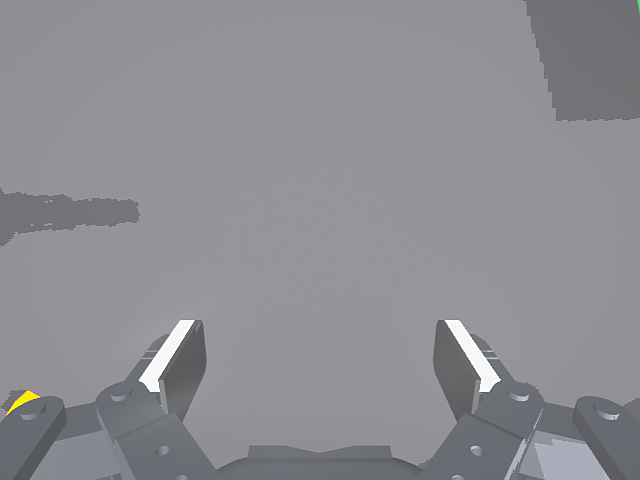

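The wrist view shows only the grey bench and the fingers, with the pads at (180,370) and (460,370). The move was refused because every row needs all six keys, so I'm resending it.

Request:
drive_tool(deltas=[{"tx": -0.74,"ty": -0.49,"tz": 0.16,"ax": 0,"ay": 0,"az": 0.22},{"tx": -0.76,"ty": -0.47,"tz": 0.16,"ax": 0,"ay": 0,"az": 0.22},{"tx": -0.78,"ty": -0.44,"tz": 0.16,"ax": 0,"ay": 0,"az": 0.22},{"tx": -0.79,"ty": -0.42,"tz": 0.16,"ax": 0,"ay": 0,"az": 0.22},{"tx": -0.8,"ty": -0.39,"tz": 0.16,"ax": 0,"ay": 0,"az": 0.23},{"tx": -0.82,"ty": -0.37,"tz": 0.17,"ax": 0,"ay": 0,"az": 0.22},{"tx": -0.83,"ty": -0.34,"tz": 0.16,"ax": 0,"ay": 0,"az": 0.23},{"tx": -0.84,"ty": -0.31,"tz": 0.17,"ax": 0,"ay": 0,"az": 0.22},{"tx": -0.85,"ty": -0.28,"tz": 0.16,"ax": 0,"ay": 0,"az": 0.23},{"tx": -0.85,"ty": -0.25,"tz": 0.17,"ax": 0,"ay": 0,"az": 0.22}], hand=0.75, newtons=30)

```text
time_s: 2.15
eef_pos: [440.6, 228.0, 149.8]
ee_rot: [[-0.838, 0.545, 0.001], [0.545, 0.838, 0.0], [-0.0, 0.0, -1.0]]
ft_force: [0.8, 0.5, -0.4]
width: 64.0
grip_force: 0.0
```

```bash
sed -i 's/ if abs(v)>1e-9)/)/; s/f.\x27"{k}":{v:g}.\x27/&/' h.py; sed -i 's/np.concatenate(o))) for o/np.concatenate(o)+0.)) for o/' h.py; python3 - <<'E'
from h import *
capture("side");capture("side") # settle
o=get_obs();im=capture("wrist");C=cam("wrist",o);print(o['time_s'],o['eef_pos'],o['width'],np.abs(o['joint_vel']).max())
cv2.imwrite("pics/w2.png",im[:,:,::-1])
u=proj(C,[440,229,40])[0];print(u)
m=boxmask(im,"pink",u,200);p,e=fit([C],[hull(m)],(84,32,20),20,(440,229));print(p,e)
plan([p[0],p[1],27],p[2],6)
E
```

```text
2.25 [441.89337915 226.02067718 148.67322361] 63.79849849937706 0.07907877385229792
[320.47034367 238.5874884 ]
[452.05996492 226.85056055  -1.25646671] 0.504671646060285
q6 target 0.15 dq 0.68 max 0.76
{"tx":-0.03,"ty":0.02,"tz":0.41,"ax":-0,"ay":-0,"az":0.75},{"tx":-0.03,"ty":0.02,"tz":0.41,"ax":-0,"ay":-0,"az":0.75},{"tx":-0.03,"ty":0.03,"tz":0.41,"ax":-0,"ay":-0,"az":0.75},{"tx":-0.03,"ty":0.03,"tz":0.4,"ax":-0,"ay":0,"az":0.75},{"tx":-0.02,"ty":0.03,"tz":0.41,"ax":-0,"ay":0,"az":0.76},{"tx":-0.02,"ty":0.03,"tz":0.4,"ax":-0.01,"ay":0,"az":0.75}
```

View pics/w2.png

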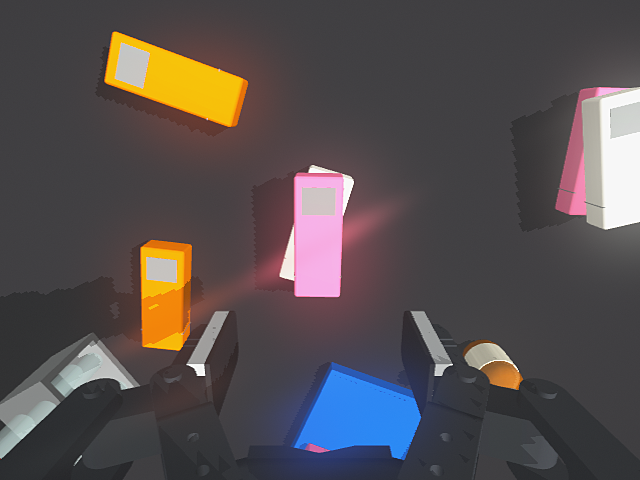

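The wrist view shows pink A at (319,235), upright in the picture and so aligned with the fingers, with white A slightly turned beneath it. My pink threshold was too tight for this exposure, so I'm refitting.

```bash
cat >> h.py <<'E'
def wfit(col,z0,guess,r=85):
    "box pose from a wrist picture"
    o=get_obs();im=capture("wrist");C=cam("wrist",o);u=proj(C,[*guess,z0+15])[0]
    hsv=cv2.cvtColor(im,cv2.COLOR_RGB2HSV);H,S,V=[hsv[...,i].astype(int) for i in range(3)]
    m=((H>=140)&(H<=178)&(S>35)&(V>170)) if col=="pink" else ((S<40)&(V>195))
    w=np.zeros(m.shape,bool);u=np.int32(u);w[max(0,u[1]-r):u[1]+r,max(0,u[0]-r):u[0]+r]=1
    h=hull(m&w);p,e=fit([C],[h],(84,32,20),z0,guess);print(round(o['time_s'],2),o['eef_pos'].round(1),"u",u,"hull",h.reshape(-1,2).min(0),h.reshape(-1,2).max(0),"fit",p.round(2),round(e,3));return p
E
python3 - <<'E'
from h import *
p=wfit("pink",20,(440,229))
plan([p[0],p[1],27],p[2],6)
E
```

```text
2.3 [440.7 227.7 149.2] u [319 239] hull [294. 177.] [353. 300.] fit [441.51 227.1   -0.6 ] 0.105
q6 target -0.50 dq 0.02 max 0.41
{"tx":-0.01,"ty":-0,"tz":0.41,"ax":-0,"ay":-0,"az":0.02},{"tx":-0.01,"ty":-0,"tz":0.41,"ax":-0,"ay":-0,"az":0.02},{"tx":-0.01,"ty":-0,"tz":0.41,"ax":-0,"ay":-0,"az":0.03},{"tx":-0.01,"ty":-0,"tz":0.41,"ax":-0,"ay":-0,"az":0.02},{"tx":-0,"ty":-0.01,"tz":0.41,"ax":-0,"ay":-0,"az":0.03},{"tx":-0.01,"ty":-0,"tz":0.4,"ax":-0,"ay":-0,"az":0.02}
```

Request:
drive_tool(deltas=[{"tx": 0,"ty": 0,"tz": 0.5,"ax": 0,"ay": 0,"az": 0},{"tx": 0,"ty": 0,"tz": 0.5,"ax": 0,"ay": 0,"az": 0},{"tx": 0,"ty": 0,"tz": 0.5,"ax": 0,"ay": 0,"az": 0},{"tx": 0,"ty": 0,"tz": 0.5,"ax": 0,"ay": 0,"az": 0},{"tx": 0,"ty": 0,"tz": 0.3,"ax": 0,"ay": 0,"az": 0},{"tx": 0,"ty": 0,"tz": 0.14,"ax": 0,"ay": 0,"az": 0},{"tx": 0,"ty": 0,"tz": 0,"ax": 0,"ay": 0,"az": 0}])

```text
time_s: 3.05
eef_pos: [438.9, 230.2, 27.5]
ee_rot: [[-0.84, 0.543, -0.001], [0.543, 0.84, -0.0], [0.001, -0.001, -1.0]]
ft_force: [-0.3, -0.4, 0.1]
width: 64.1
grip_force: 0.0
```

Request:
drive_tool(deltas=[{"tx": 0,"ty": 0,"tz": 0,"ax": 0,"ay": 0,"az": 0},{"tx": 0,"ty": 0,"tz": 0,"ax": 0,"ay": 0,"az": 0},{"tx": 0,"ty": 0,"tz": 0,"ax": 0,"ay": 0,"az": 0},{"tx": 0,"ty": 0,"tz": 0,"ax": 0,"ay": 0,"az": 0},{"tx": 0,"ty": 0,"tz": 0,"ax": 0,"ay": 0,"az": 0}], hand=0.2, newtons=30)

```text
time_s: 3.55
eef_pos: [440.0, 229.9, 28.9]
ee_rot: [[-0.839, 0.544, 0.001], [0.544, 0.839, 0.001], [-0.001, 0.001, -1.0]]
ft_force: [-1.2, 0.7, 6.5]
width: 31.0
grip_force: 30.0
```

Request:
drive_tool(deltas=[{"tx": 0,"ty": 0,"tz": -0.2,"ax": 0,"ay": 0,"az": 0},{"tx": 0,"ty": 0,"tz": -0.5,"ax": 0,"ay": 0,"az": 0},{"tx": 0,"ty": 0,"tz": -0.9,"ax": 0,"ay": 0,"az": 0},{"tx": 0,"ty": 0,"tz": -0.9,"ax": 0,"ay": 0,"az": 0},{"tx": 0,"ty": 0,"tz": -0.6,"ax": 0,"ay": 0,"az": 0},{"tx": 0,"ty": 0,"tz": -0.2,"ax": 0,"ay": 0,"az": 0}])

```text
time_s: 4.15
eef_pos: [440.4, 229.9, 197.3]
ee_rot: [[-0.839, 0.544, 0.005], [0.544, 0.839, 0.002], [-0.004, 0.004, -1.0]]
ft_force: [-0.2, 0.7, -0.9]
width: 31.0
grip_force: 30.0
```

```bash
cat >> h.py <<'E'
T=dict(blue=(629,145,.60),yellow=(626.6,-138,1.0),green=(432,-211.5,1.29))
def slot(t,off):
    x,y,a=T[t];return np.array([x-np.sin(a)*off,y+np.cos(a)*off]),a
E
python3 - <<'E'
from h import *
p,a=slot("green",-33);print(p,get_obs()['width'])
plan([*p,190],a,17)
E
```

```text
[ 463.70755712 -220.64498888] 30.959159481412627
q6 target -0.16 dq 1.28 max 0.53
{"tx":-0.31,"ty":-0.43,"tz":0.01,"ax":0,"ay":0,"az":0.5},{"tx":-0.34,"ty":-0.41,"tz":0.01,"ax":0,"ay":0,"az":0.5},{"tx":-0.37,"ty":-0.38,"tz":0.01,"ax":0,"ay":-0,"az":0.5},{"tx":-0.4,"ty":-0.35,"tz":0.01,"ax":0,"ay":-0,"az":0.5},{"tx":-0.42,"ty":-0.32,"tz":0.01,"ax":0,"ay":-0,"az":0.5},{"tx":-0.45,"ty":-0.29,"tz":0.01,"ax":0,"ay":-0,"az":0.5},{"tx":-0.47,"ty":-0.25,"tz":0.01,"ax":0,"ay":-0,"az":0.5},{"tx":-0.48,"ty":-0.21,"tz":0.01,"ax":0,"ay":-0,"az":0.5},{"tx":-0.5,"ty":-0.18,"tz":0.01,"ax":0,"ay":-0,"az":0.5},{"tx":-0.51,"ty":-0.14,"tz":0.01,"ax":0,"ay":-0,"az":0.5},{"tx":-0.52,"ty":-0.1,"tz":0,"ax":0.01,"ay":-0,"az":0.5},{"tx":-0.53,"ty":-0.06,"tz":0.01,"ax":0,"ay":-0,"az":0.5},{"tx":-0.53,"ty":-0.02,"tz":0,"ax":0.01,"ay":-0,"az":0.5},{"tx":-0.53,"ty":0.02,"tz":0.01,"ax":0,"ay":-0,"az":0.5},{"tx":-0.53,"ty":0.06,"tz":0,"ax":0,"ay":-0,"az":0.5},{"tx":-0.52,"ty":0.09,"tz":0.01,"ax":0.01,"ay":-0.01,"az":0.5},{"tx":-0.52,"ty":0.13,"tz":0,"ax":0,"ay":-0,"az":0.51}
```

Request:
drive_tool(deltas=[{"tx": -0.31,"ty": -0.43,"tz": 0.01,"ax": 0,"ay": 0,"az": 0.5},{"tx": -0.34,"ty": -0.41,"tz": 0.01,"ax": 0,"ay": 0,"az": 0.5},{"tx": -0.37,"ty": -0.38,"tz": 0.01,"ax": 0,"ay": 0,"az": 0.5},{"tx": -0.4,"ty": -0.35,"tz": 0.01,"ax": 0,"ay": 0,"az": 0.5},{"tx": -0.42,"ty": -0.32,"tz": 0.01,"ax": 0,"ay": 0,"az": 0.5},{"tx": -0.45,"ty": -0.29,"tz": 0.01,"ax": 0,"ay": 0,"az": 0.5},{"tx": -0.47,"ty": -0.25,"tz": 0.01,"ax": 0,"ay": 0,"az": 0.5},{"tx": -0.48,"ty": -0.21,"tz": 0.01,"ax": 0,"ay": 0,"az": 0.5},{"tx": -0.5,"ty": -0.18,"tz": 0.01,"ax": 0,"ay": 0,"az": 0.5},{"tx": -0.51,"ty": -0.14,"tz": 0.01,"ax": 0,"ay": 0,"az": 0.5}])

```text
time_s: 5.15
eef_pos: [452.4, -36.4, 187.9]
ee_rot: [[-0.24, 0.971, -0.0], [0.971, 0.24, -0.0], [-0.0, -0.0, -1.0]]
ft_force: [-0.2, 0.0, -0.9]
width: 31.4
grip_force: 30.0
```

Request:
drive_tool(deltas=[{"tx": -0.52,"ty": -0.1,"tz": 0,"ax": 0,"ay": 0,"az": 0.5},{"tx": -0.53,"ty": -0.06,"tz": 0.01,"ax": 0,"ay": 0,"az": 0.5},{"tx": -0.53,"ty": -0.02,"tz": 0,"ax": 0,"ay": 0,"az": 0.5},{"tx": -0.53,"ty": 0.02,"tz": 0.01,"ax": 0,"ay": 0,"az": 0.5},{"tx": -0.53,"ty": 0.06,"tz": 0,"ax": 0,"ay": 0,"az": 0.5},{"tx": -0.52,"ty": 0.09,"tz": 0.01,"ax": 0,"ay": 0,"az": 0.5},{"tx": -0.52,"ty": 0.13,"tz": 0,"ax": 0,"ay": 0,"az": 0.51}])

```text
time_s: 5.85
eef_pos: [462.3, -222.1, 186.3]
ee_rot: [[0.28, 0.96, -0.0], [0.96, -0.28, 0.0], [-0.0, -0.0, -1.0]]
ft_force: [-0.1, 0.5, 0.7]
width: 31.0
grip_force: 30.0
```

```bash
python3 - <<'E'
from h import *
capture("side");capture("side")
o=get_obs();im=capture("wrist");C=cam("wrist",o);print(o['time_s'],o['eef_pos'],o['width'])
cv2.imwrite("pics/w3.png",im[:,:,::-1])
hsv=cv2.cvtColor(im,cv2.COLOR_RGB2HSV);m=(hsv[...,0]>=55)&(hsv[...,0]<=80)&(hsv[...,1]>120)&(hsv[...,2]>70)
H=hull(m);print(H.reshape(-1,2).min(0),H.reshape(-1,2).max(0),fit([C],[H],(106,138,11),0,(432,-211)))
p,a=slot("green",-33);print(p);plan([*p,50],a,6)
E
```

```text
5.95 [ 462.23881396 -223.48648872  186.0416466 ] 31.31323232127737
[193. 153.] [369. 279.] (array([ 433.81959785, -215.12360189,    1.28485617]), np.float64(0.12191366712458496))
[ 463.70755712 -220.64498888]
q6 target -0.16 dq -0.00 max 0.46
{"tx":0.01,"ty":0,"tz":0.45,"ax":-0,"ay":-0,"az":-0},{"tx":0.01,"ty":0,"tz":0.45,"ax":-0,"ay":-0,"az":-0},{"tx":0,"ty":0.01,"tz":0.46,"ax":-0,"ay":-0,"az":-0},{"tx":0.01,"ty":0,"tz":0.45,"ax":-0,"ay":-0,"az":-0.01},{"tx":0,"ty":0.01,"tz":0.46,"ax":-0,"ay":-0,"az":-0},{"tx":0.01,"ty":0,"tz":0.45,"ax":-0.01,"ay":-0,"az":-0.01}
```

View pics/w3.png

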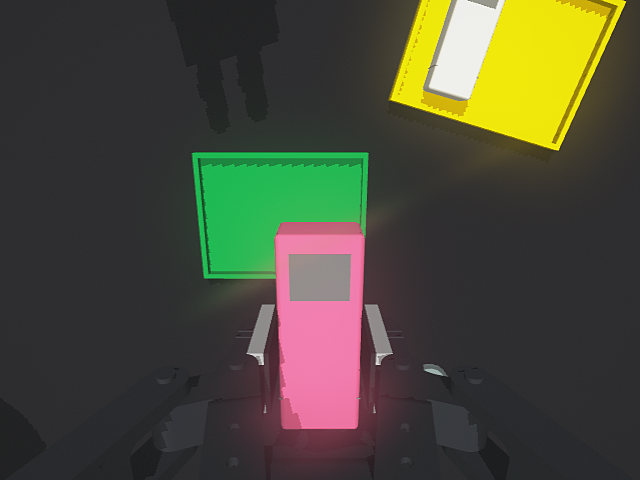

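The green tray lies ahead at (280,215) and pink A is held straight at (320,325). I'm lowering it into the +x slot.

Request:
drive_tool(deltas=[{"tx": 0.02,"ty": 0.01,"tz": 0.7,"ax": 0,"ay": 0,"az": 0},{"tx": 0.02,"ty": 0.01,"tz": 0.8,"ax": 0,"ay": 0,"az": 0},{"tx": 0,"ty": 0,"tz": 0.8,"ax": 0,"ay": 0,"az": 0},{"tx": 0,"ty": 0,"tz": 0.6,"ax": 0,"ay": 0,"az": 0},{"tx": 0,"ty": 0,"tz": 0.3,"ax": 0,"ay": 0,"az": 0},{"tx": 0,"ty": 0,"tz": 0.1,"ax": 0,"ay": 0,"az": 0},{"tx": 0,"ty": 0,"tz": 0,"ax": 0,"ay": 0,"az": 0},{"tx": 0,"ty": 0,"tz": 0,"ax": 0,"ay": 0,"az": 0}])

```text
time_s: 6.8
eef_pos: [464.6, -219.5, 22.4]
ee_rot: [[0.277, 0.961, 0.001], [0.961, -0.277, -0.001], [-0.001, 0.001, -1.0]]
ft_force: [0.1, -1.4, 0.4]
width: 30.9
grip_force: 30.0
```

Request:
drive_tool(deltas=[{"tx": 0,"ty": 0,"tz": 0.04,"ax": 0,"ay": 0,"az": 0},{"tx": 0,"ty": 0,"tz": 0.02,"ax": 0,"ay": 0,"az": 0},{"tx": 0,"ty": 0,"tz": 0.02,"ax": 0,"ay": 0,"az": 0},{"tx": 0,"ty": 0,"tz": 0,"ax": 0,"ay": 0,"az": 0},{"tx": 0,"ty": 0,"tz": 0,"ax": 0,"ay": 0,"az": 0}])

```text
time_s: 7.3
eef_pos: [464.1, -219.5, 17.4]
ee_rot: [[0.277, 0.961, -0.0], [0.961, -0.277, -0.0], [-0.0, -0.0, -1.0]]
ft_force: [-0.7, 0.1, 0.8]
width: 31.3
grip_force: 30.0
```

Request:
drive_tool(deltas=[{"tx": 0,"ty": 0,"tz": 0.03,"ax": 0,"ay": 0,"az": 0},{"tx": 0,"ty": 0,"tz": 0.02,"ax": 0,"ay": 0,"az": 0},{"tx": 0,"ty": 0,"tz": 0.01,"ax": 0,"ay": 0,"az": 0},{"tx": 0,"ty": 0,"tz": 0,"ax": 0,"ay": 0,"az": 0}])

```text
time_s: 7.7
eef_pos: [464.1, -219.4, 14.2]
ee_rot: [[0.277, 0.961, -0.0], [0.961, -0.277, 0.0], [-0.0, -0.0, -1.0]]
ft_force: [-0.3, 0.2, -0.5]
width: 31.1
grip_force: 30.0
```

Request:
drive_tool(deltas=[{"tx": 0,"ty": 0,"tz": 0.01,"ax": 0,"ay": 0,"az": 0},{"tx": 0,"ty": 0,"tz": 0.01,"ax": 0,"ay": 0,"az": 0},{"tx": 0,"ty": 0,"tz": 0,"ax": 0,"ay": 0,"az": 0}])

```text
time_s: 8.0
eef_pos: [464.1, -219.4, 13.3]
ee_rot: [[0.277, 0.961, -0.0], [0.961, -0.277, -0.0], [-0.0, -0.0, -1.0]]
ft_force: [1.0, -0.3, -0.6]
width: 31.0
grip_force: 30.0
```

Request:
drive_tool(deltas=[{"tx": 0,"ty": 0,"tz": 0.01,"ax": 0,"ay": 0,"az": 0},{"tx": 0,"ty": 0,"tz": 0.01,"ax": 0,"ay": 0,"az": 0},{"tx": 0,"ty": 0,"tz": 0,"ax": 0,"ay": 0,"az": 0}])

```text
time_s: 8.3
eef_pos: [464.2, -219.5, 12.9]
ee_rot: [[0.277, 0.961, 0.0], [0.961, -0.277, -0.0], [-0.0, 0.0, -1.0]]
ft_force: [-3.9, 2.4, 9.7]
width: 31.3
grip_force: 31.2
```

Request:
drive_tool(deltas=[{"tx": 0,"ty": 0,"tz": 0,"ax": 0,"ay": 0,"az": 0},{"tx": 0,"ty": 0,"tz": 0,"ax": 0,"ay": 0,"az": 0},{"tx": 0,"ty": 0,"tz": 0,"ax": 0,"ay": 0,"az": 0}], hand=0.55)

```text
time_s: 8.6
eef_pos: [464.1, -219.4, 12.2]
ee_rot: [[0.277, 0.961, -0.0], [0.961, -0.277, -0.0], [-0.0, -0.0, -1.0]]
ft_force: [-0.0, -1.0, 0.2]
width: 47.2
grip_force: 0.0
```

Request:
drive_tool(deltas=[{"tx": 0,"ty": 0,"tz": -0.2,"ax": 0,"ay": 0,"az": 0},{"tx": 0,"ty": 0,"tz": -0.6,"ax": 0,"ay": 0,"az": 0},{"tx": 0,"ty": 0,"tz": -0.9,"ax": 0,"ay": 0,"az": 0},{"tx": 0,"ty": 0,"tz": -0.9,"ax": 0,"ay": 0,"az": 0},{"tx": 0,"ty": 0,"tz": -0.6,"ax": 0,"ay": 0,"az": 0},{"tx": 0,"ty": 0,"tz": -0.2,"ax": 0,"ay": 0,"az": 0}])

```text
time_s: 9.2
eef_pos: [464.9, -220.0, 186.6]
ee_rot: [[0.277, 0.961, 0.004], [0.961, -0.277, -0.003], [-0.002, 0.005, -1.0]]
ft_force: [0.7, 0.1, -0.3]
width: 46.7
grip_force: 0.0
```

```bash
python3 - <<'E'
from h import *
wfit("pink",4,(464,-220),130)
plan([503.5,418,150],-.35,20)
E
```

```text
9.2 [ 464.9 -220.   186.6] u [316 222] hull [298. 169.] [338. 273.] fit [ 465.38 -221.71    1.29] 0.058
q6 target -0.53 dq -1.50 max 0.64
{"tx":0.62,"ty":-0.14,"tz":0.03,"ax":0,"ay":0,"az":-0.5},{"tx":0.63,"ty":-0.09,"tz":0.03,"ax":0,"ay":0,"az":-0.5},{"tx":0.64,"ty":-0.05,"tz":0.04,"ax":0,"ay":0,"az":-0.5},{"tx":0.64,"ty":0,"tz":0.03,"ax":0,"ay":0,"az":-0.5},{"tx":0.64,"ty":0.05,"tz":0.04,"ax":0,"ay":0,"az":-0.5},{"tx":0.63,"ty":0.1,"tz":0.03,"ax":0,"ay":0,"az":-0.5},{"tx":0.62,"ty":0.15,"tz":0.04,"ax":0,"ay":0,"az":-0.5},{"tx":0.61,"ty":0.19,"tz":0.03,"ax":0,"ay":0,"az":-0.5},{"tx":0.59,"ty":0.24,"tz":0.04,"ax":0,"ay":0,"az":-0.5},{"tx":0.57,"ty":0.28,"tz":0.03,"ax":0,"ay":0,"az":-0.5},{"tx":0.55,"ty":0.32,"tz":0.04,"ax":0,"ay":0,"az":-0.5},{"tx":0.53,"ty":0.36,"tz":0.03,"ax":0,"ay":0,"az":-0.5},{"tx":0.5,"ty":0.4,"tz":0.04,"ax":0,"ay":0,"az":-0.5},{"tx":0.47,"ty":0.44,"tz":0.03,"ax":0,"ay":0,"az":-0.5},{"tx":0.43,"ty":0.47,"tz":0.04,"ax":-0,"ay":0.01,"az":-0.5},{"tx":0.4,"ty":0.5,"tz":0.04,"ax":0,"ay":0,"az":-0.5},{"tx":0.36,"ty":0.53,"tz":0.03,"ax":-0,"ay":0.01,"az":-0.5},{"tx":0.31,"ty":0.56,"tz":0.04,"ax":-0,"ay":0,"az":-0.5},{"tx":0.27,"ty":0.58,"tz":0.03,"ax":-0,"ay":0.01,"az":-0.51},{"tx":0.23,"ty":0.6,"tz":0.04,"ax":-0,"ay":0,"az":-0.5}
```

Request:
drive_tool(deltas=[{"tx": 0.62,"ty": -0.14,"tz": 0,"ax": 0,"ay": 0,"az": -0.5},{"tx": 0.63,"ty": -0.09,"tz": 0,"ax": 0,"ay": 0,"az": -0.5},{"tx": 0.64,"ty": -0.05,"tz": 0,"ax": 0,"ay": 0,"az": -0.5},{"tx": 0.64,"ty": 0,"tz": 0,"ax": 0,"ay": 0,"az": -0.5},{"tx": 0.64,"ty": 0.05,"tz": 0,"ax": 0,"ay": 0,"az": -0.5},{"tx": 0.63,"ty": 0.1,"tz": 0,"ax": 0,"ay": 0,"az": -0.5},{"tx": 0.62,"ty": 0.15,"tz": 0,"ax": 0,"ay": 0,"az": -0.5},{"tx": 0.61,"ty": 0.19,"tz": 0,"ax": 0,"ay": 0,"az": -0.5},{"tx": 0.59,"ty": 0.24,"tz": 0,"ax": 0,"ay": 0,"az": -0.5},{"tx": 0.57,"ty": 0.28,"tz": 0,"ax": 0,"ay": 0,"az": -0.5}])

```text
time_s: 10.25
eef_pos: [483.0, 100.4, 181.3]
ee_rot: [[-0.455, 0.891, -0.002], [0.891, 0.455, -0.0], [0.001, -0.002, -1.0]]
ft_force: [1.3, -0.2, 1.1]
width: 47.1
grip_force: 0.0
```

Request:
drive_tool(deltas=[{"tx": 0.55,"ty": 0.32,"tz": 0,"ax": 0,"ay": 0,"az": -0.5},{"tx": 0.53,"ty": 0.36,"tz": 0,"ax": 0,"ay": 0,"az": -0.5},{"tx": 0.5,"ty": 0.4,"tz": 0.1,"ax": 0,"ay": 0,"az": -0.5},{"tx": 0.47,"ty": 0.44,"tz": 0.1,"ax": 0,"ay": 0,"az": -0.5},{"tx": 0.43,"ty": 0.47,"tz": 0.1,"ax": 0,"ay": 0,"az": -0.5},{"tx": 0.4,"ty": 0.5,"tz": 0.1,"ax": 0,"ay": 0,"az": -0.5},{"tx": 0.36,"ty": 0.53,"tz": 0.1,"ax": 0,"ay": 0,"az": -0.5},{"tx": 0.31,"ty": 0.56,"tz": 0.1,"ax": 0,"ay": 0,"az": -0.5},{"tx": 0.27,"ty": 0.58,"tz": 0.1,"ax": 0,"ay": 0,"az": -0.51},{"tx": 0.23,"ty": 0.6,"tz": 0.04,"ax": 0,"ay": 0,"az": -0.5}], hand=0.75)

```text
time_s: 11.25
eef_pos: [501.8, 419.6, 143.3]
ee_rot: [[-0.94, 0.34, -0.002], [0.34, 0.94, -0.002], [0.002, -0.002, -1.0]]
ft_force: [-0.0, 0.4, 0.3]
width: 64.0
grip_force: 0.0
```

```bash
python3 - <<'E'
from h import *
capture("side");capture("side");capture("side")
p=wfit("white",20,(503.5,418),90)
plan([p[0],p[1],27],p[2],6)
E
```

```text
11.4 [501.6 419.7 143.3] u [317 246] hull [291. 183.] [344. 307.] fit [ 5.0541e+02  4.1712e+02 -3.5000e-01] 0.048
q6 target -0.53 dq -0.00 max 0.39
{"tx":-0.01,"ty":0,"tz":0.39,"ax":-0,"ay":-0,"az":-0},{"tx":-0.01,"ty":0,"tz":0.39,"ax":-0,"ay":-0,"az":-0},{"tx":-0.02,"ty":0,"tz":0.39,"ax":-0,"ay":-0,"az":-0},{"tx":-0.01,"ty":0,"tz":0.39,"ax":-0,"ay":-0,"az":-0},{"tx":-0.02,"ty":0,"tz":0.39,"ax":-0.01,"ay":-0,"az":-0},{"tx":-0.01,"ty":0,"tz":0.38,"ax":-0,"ay":-0.01,"az":-0.01}
```

Request:
drive_tool(deltas=[{"tx": -0.03,"ty": 0,"tz": 0.5,"ax": 0,"ay": 0,"az": 0},{"tx": -0.03,"ty": 0,"tz": 0.5,"ax": 0,"ay": 0,"az": 0},{"tx": -0.02,"ty": 0,"tz": 0.5,"ax": 0,"ay": 0,"az": 0},{"tx": 0,"ty": 0,"tz": 0.5,"ax": 0,"ay": 0,"az": 0},{"tx": 0,"ty": 0,"tz": 0.2,"ax": 0,"ay": 0,"az": 0},{"tx": 0,"ty": 0,"tz": 0.11,"ax": 0,"ay": 0,"az": 0},{"tx": 0,"ty": 0,"tz": 0,"ax": 0,"ay": 0,"az": 0}])

```text
time_s: 12.15
eef_pos: [506.3, 416.9, 29.9]
ee_rot: [[-0.939, 0.344, -0.0], [0.344, 0.939, -0.0], [0.0, -0.0, -1.0]]
ft_force: [-0.1, 0.3, 0.4]
width: 64.0
grip_force: 0.0
```

Request:
drive_tool(deltas=[{"tx": 0,"ty": 0,"tz": 0,"ax": 0,"ay": 0,"az": 0},{"tx": 0,"ty": 0,"tz": 0,"ax": 0,"ay": 0,"az": 0},{"tx": 0,"ty": 0,"tz": 0,"ax": 0,"ay": 0,"az": 0},{"tx": 0,"ty": 0,"tz": 0,"ax": 0,"ay": 0,"az": 0},{"tx": 0,"ty": 0,"tz": 0,"ax": 0,"ay": 0,"az": 0}], hand=0.2)

```text
time_s: 12.65
eef_pos: [506.6, 417.5, 31.0]
ee_rot: [[-0.939, 0.343, 0.001], [0.343, 0.939, 0.001], [-0.001, 0.001, -1.0]]
ft_force: [-0.1, -0.2, 6.7]
width: 31.4
grip_force: 30.1
```

Request:
drive_tool(deltas=[{"tx": 0,"ty": 0,"tz": -0.2,"ax": 0,"ay": 0,"az": 0},{"tx": 0,"ty": 0,"tz": -0.5,"ax": 0,"ay": 0,"az": 0},{"tx": 0,"ty": 0,"tz": -0.8,"ax": 0,"ay": 0,"az": 0},{"tx": 0,"ty": 0,"tz": -0.7,"ax": 0,"ay": 0,"az": 0},{"tx": 0,"ty": 0,"tz": -0.4,"ax": 0,"ay": 0,"az": 0},{"tx": 0,"ty": 0,"tz": -0.1,"ax": 0,"ay": 0,"az": 0}])

```text
time_s: 13.25
eef_pos: [506.9, 417.8, 168.5]
ee_rot: [[-0.939, 0.343, 0.004], [0.343, 0.939, 0.002], [-0.003, 0.004, -1.0]]
ft_force: [0.1, -0.5, -0.4]
width: 31.1
grip_force: 29.9
```

```bash
python3 - <<'E'
from h import *
p,a=slot("blue",33);print(p,get_obs()['width'])
plan([*p,160],a,10)
E
```

```text
[610.36679838 172.23607529] 31.065952618787996
q6 target 1.25 dq 2.19 max 1.47
{"tx":-0.36,"ty":-0.39,"tz":0.02,"ax":0,"ay":-0,"az":1.46},{"tx":-0.44,"ty":-0.3,"tz":0.02,"ax":0,"ay":-0,"az":1.46},{"tx":-0.49,"ty":-0.2,"tz":0.02,"ax":0,"ay":-0,"az":1.46},{"tx":-0.53,"ty":-0.09,"tz":0.02,"ax":0,"ay":-0,"az":1.46},{"tx":-0.53,"ty":0.03,"tz":0.01,"ax":0,"ay":-0,"az":1.46},{"tx":-0.51,"ty":0.14,"tz":0.02,"ax":0,"ay":-0.01,"az":1.46},{"tx":-0.47,"ty":0.25,"tz":0.01,"ax":0,"ay":-0,"az":1.46},{"tx":-0.4,"ty":0.35,"tz":0.02,"ax":0.01,"ay":-0.01,"az":1.46},{"tx":-0.32,"ty":0.43,"tz":0.01,"ax":0,"ay":-0.01,"az":1.46},{"tx":-0.22,"ty":0.49,"tz":0.02,"ax":0.01,"ay":-0,"az":1.47}
```

```bash
sed -i "s/Rt=min(Rs,key=lambda r:abs(chk(r)))/q1=np.arctan2(pos[1],pos[0]);Rt=min(Rs,key=lambda r:abs(chk(r)-o['q'][5]-q1+o['q'][0])+9*(abs(chk(r))>2.5))/" h.py; python3 - <<'E'
from h import *
p,a=slot("blue",33);print(p,get_obs()['width'])
plan([*p,160],a,10)
E
```

```text
[610.36679838 172.23607529] 31.065952618787996
q6 target -1.90 dq -0.95 max 0.64
{"tx":-0.36,"ty":-0.39,"tz":0.02,"ax":0,"ay":0,"az":-0.63},{"tx":-0.32,"ty":-0.42,"tz":0.02,"ax":0,"ay":0,"az":-0.63},{"tx":-0.28,"ty":-0.45,"tz":0.02,"ax":0,"ay":0,"az":-0.63},{"tx":-0.24,"ty":-0.48,"tz":0.02,"ax":0,"ay":0,"az":-0.63},{"tx":-0.19,"ty":-0.5,"tz":0.01,"ax":0,"ay":0.01,"az":-0.64},{"tx":-0.15,"ty":-0.51,"tz":0.02,"ax":0,"ay":0,"az":-0.63},{"tx":-0.1,"ty":-0.53,"tz":0.01,"ax":0,"ay":0.01,"az":-0.64},{"tx":-0.05,"ty":-0.53,"tz":0.01,"ax":0,"ay":0,"az":-0.63},{"tx":0.01,"ty":-0.53,"tz":0.02,"ax":0,"ay":0.01,"az":-0.64},{"tx":0.06,"ty":-0.53,"tz":0.01,"ax":0.01,"ay":0,"az":-0.63}
```

Request:
drive_tool(deltas=[{"tx": -0.36,"ty": -0.39,"tz": 0.02,"ax": 0,"ay": 0,"az": -0.63},{"tx": -0.32,"ty": -0.42,"tz": 0.02,"ax": 0,"ay": 0,"az": -0.63},{"tx": -0.28,"ty": -0.45,"tz": 0.02,"ax": 0,"ay": 0,"az": -0.63},{"tx": -0.24,"ty": -0.48,"tz": 0.02,"ax": 0,"ay": 0,"az": -0.63},{"tx": -0.19,"ty": -0.5,"tz": 0.01,"ax": 0,"ay": 0,"az": -0.64},{"tx": -0.15,"ty": -0.51,"tz": 0.02,"ax": 0,"ay": 0,"az": -0.63},{"tx": -0.1,"ty": -0.53,"tz": 0.01,"ax": 0,"ay": 0,"az": -0.64},{"tx": -0.05,"ty": -0.53,"tz": 0.01,"ax": 0,"ay": 0,"az": -0.63},{"tx": 0.01,"ty": -0.53,"tz": 0.02,"ax": 0,"ay": 0,"az": -0.64},{"tx": 0.06,"ty": -0.53,"tz": 0.01,"ax": 0,"ay": 0,"az": -0.63}])

```text
time_s: 14.25
eef_pos: [609.3, 170.6, 156.0]
ee_rot: [[-0.824, -0.567, -0.001], [-0.567, 0.824, -0.0], [0.001, 0.0, -1.0]]
ft_force: [0.7, 0.2, -0.6]
width: 31.6
grip_force: 29.9
```

```bash
python3 - <<'E'
from h import *
capture("side");capture("side");capture("side")
o=get_obs();im=capture("wrist");C=cam("wrist",o);print(o['time_s'],o['eef_pos'],o['width'])
cv2.imwrite("pics/w4.png",im[:,:,::-1])
p,a=slot("blue",33);print(p);plan([*p,28],a,5)
E
```

```text
14.4 [609.4747601  170.42187894 156.00796504] 30.822026915255147
[610.36679838 172.23607529]
q6 target -1.90 dq -0.00 max 0.52
{"tx":-0.01,"ty":-0,"tz":0.51,"ax":0,"ay":-0,"az":-0},{"tx":-0.01,"ty":-0,"tz":0.51,"ax":0,"ay":-0,"az":-0.01},{"tx":-0,"ty":-0,"tz":0.51,"ax":0,"ay":-0,"az":-0},{"tx":-0.01,"ty":-0,"tz":0.52,"ax":0,"ay":-0,"az":-0.01},{"tx":-0,"ty":-0,"tz":0.51,"ax":0,"ay":-0.01,"az":-0}
```

View pics/w4.png

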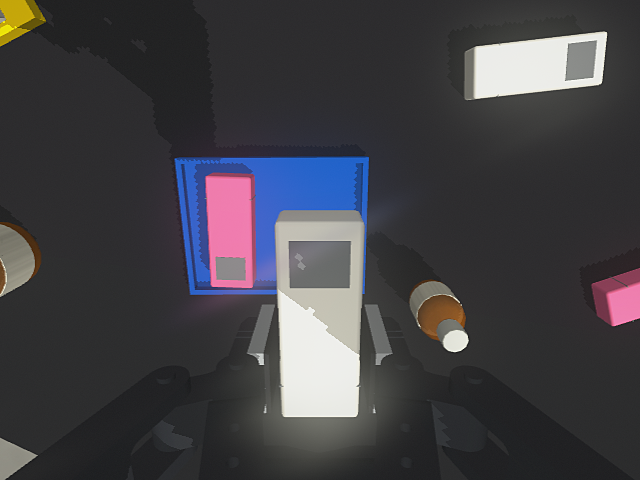

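White B is held straight over the free side of the blue tray: the tray is at (272,225), its pink box at (230,230), and the dropper bottle at (437,315) is clear. I'm lowering it.

Request:
drive_tool(deltas=[{"tx": -0.02,"ty": 0.01,"tz": 0.5,"ax": 0,"ay": 0,"az": 0},{"tx": -0.01,"ty": 0,"tz": 0.7,"ax": 0,"ay": 0,"az": 0},{"tx": 0,"ty": 0,"tz": 0.7,"ax": 0,"ay": 0,"az": 0},{"tx": 0,"ty": 0,"tz": 0.5,"ax": 0,"ay": 0,"az": 0},{"tx": 0,"ty": 0,"tz": 0.2,"ax": 0,"ay": 0,"az": 0},{"tx": 0,"ty": 0,"tz": 0.08,"ax": 0,"ay": 0,"az": 0},{"tx": 0,"ty": 0,"tz": 0,"ax": 0,"ay": 0,"az": 0},{"tx": 0,"ty": 0,"tz": 0,"ax": 0,"ay": 0,"az": 0}])

```text
time_s: 15.25
eef_pos: [611.0, 173.3, 24.2]
ee_rot: [[-0.826, -0.564, 0.002], [-0.564, 0.826, 0.0], [-0.002, -0.001, -1.0]]
ft_force: [0.7, -0.9, -0.2]
width: 31.2
grip_force: 30.0
```

Request:
drive_tool(deltas=[{"tx": 0,"ty": 0,"tz": 0.02,"ax": 0,"ay": 0,"az": 0},{"tx": 0,"ty": 0,"tz": 0.02,"ax": 0,"ay": 0,"az": 0},{"tx": 0,"ty": 0,"tz": 0.01,"ax": 0,"ay": 0,"az": 0},{"tx": 0,"ty": 0,"tz": 0,"ax": 0,"ay": 0,"az": 0}])

```text
time_s: 15.65
eef_pos: [610.3, 172.9, 20.4]
ee_rot: [[-0.826, -0.564, 0.0], [-0.564, 0.826, -0.0], [0.0, -0.0, -1.0]]
ft_force: [-0.1, -0.2, -0.6]
width: 31.3
grip_force: 30.0
```

Request:
drive_tool(deltas=[{"tx": 0,"ty": 0,"tz": 0.03,"ax": 0,"ay": 0,"az": 0},{"tx": 0,"ty": 0,"tz": 0.03,"ax": 0,"ay": 0,"az": 0},{"tx": 0,"ty": 0,"tz": 0.01,"ax": 0,"ay": 0,"az": 0},{"tx": 0,"ty": 0,"tz": 0,"ax": 0,"ay": 0,"az": 0}])

```text
time_s: 16.05
eef_pos: [610.3, 172.9, 16.6]
ee_rot: [[-0.826, -0.564, -0.0], [-0.564, 0.826, -0.0], [0.0, 0.0, -1.0]]
ft_force: [0.4, -0.4, -0.3]
width: 31.2
grip_force: 30.0
```

Request:
drive_tool(deltas=[{"tx": 0,"ty": 0,"tz": 0.01,"ax": 0,"ay": 0,"az": 0},{"tx": 0,"ty": 0,"tz": 0.01,"ax": 0,"ay": 0,"az": 0},{"tx": 0,"ty": 0,"tz": 0,"ax": 0,"ay": 0,"az": 0}])

```text
time_s: 16.35
eef_pos: [610.3, 172.9, 15.7]
ee_rot: [[-0.826, -0.564, -0.0], [-0.564, 0.826, -0.0], [0.0, -0.0, -1.0]]
ft_force: [0.1, -0.2, -0.3]
width: 31.0
grip_force: 30.0
```

Request:
drive_tool(deltas=[{"tx": 0,"ty": 0,"tz": 0.01,"ax": 0,"ay": 0,"az": 0},{"tx": 0,"ty": 0,"tz": 0.01,"ax": 0,"ay": 0,"az": 0},{"tx": 0,"ty": 0,"tz": 0,"ax": 0,"ay": 0,"az": 0}])

```text
time_s: 16.65
eef_pos: [610.4, 172.9, 15.0]
ee_rot: [[-0.826, -0.564, 0.0], [-0.564, 0.826, -0.0], [-0.0, -0.0, -1.0]]
ft_force: [-1.6, -0.4, 3.9]
width: 31.3
grip_force: 30.4
```

Request:
drive_tool(deltas=[{"tx": 0,"ty": 0,"tz": 0,"ax": 0,"ay": 0,"az": 0},{"tx": 0,"ty": 0,"tz": 0,"ax": 0,"ay": 0,"az": 0},{"tx": 0,"ty": 0,"tz": 0,"ax": 0,"ay": 0,"az": 0}], hand=0.55)

```text
time_s: 16.95
eef_pos: [610.3, 172.9, 14.7]
ee_rot: [[-0.826, -0.564, -0.0], [-0.564, 0.826, -0.0], [0.0, -0.0, -1.0]]
ft_force: [-0.7, -0.2, 0.4]
width: 46.6
grip_force: 0.0
```

Request:
drive_tool(deltas=[{"tx": 0,"ty": 0,"tz": -0.2,"ax": 0,"ay": 0,"az": 0},{"tx": 0,"ty": 0,"tz": -0.6,"ax": 0,"ay": 0,"az": 0},{"tx": 0,"ty": 0,"tz": -0.8,"ax": 0,"ay": 0,"az": 0},{"tx": 0,"ty": 0,"tz": -0.8,"ax": 0,"ay": 0,"az": 0},{"tx": 0,"ty": 0,"tz": -0.4,"ax": 0,"ay": 0,"az": 0}])

```text
time_s: 17.45
eef_pos: [611.2, 173.1, 159.5]
ee_rot: [[-0.826, -0.564, 0.005], [-0.564, 0.826, 0.001], [-0.004, -0.002, -1.0]]
ft_force: [0.6, 0.6, 0.7]
width: 46.8
grip_force: 0.0
```

```bash
python3 - <<'E'
from h import *
wfit("white",4,(610,173),100)
ims={c:capture(c) for c in("scene","side")}
for n,col,ps in(("B","pink",dict(scene=(478,281),side=(299,380))),("A","white",dict(scene=(408,237),side=(344,312)))):
  for c in ims:
    C=cam(c);h=hull(boxmask(ims[c],col,ps[c],30));p,e=fit([C],[h],(84,32,20),0,back(C,ps[c],10)[:2]);print(n,c,p.round(2),round(e,3))
    if n+c=="Bscene":q=p
plan([q[0],q[1],150],q[2],10)
E
```

```text
17.45 [611.2 173.1 159.5] u [320 227] hull [299. 167.] [343. 280.] fit [6.0966e+02 1.7334e+02 6.0000e-01] 0.045
B scene [501.93 420.98  -0.6 ] 0.034
B side [499.16 417.33  -0.6 ] 0.03
A scene [437.95 231.23  -0.81] 0.226
A side [436.45 224.13  -0.89] 0.079
q6 target -0.27 dq 1.20 max 0.80
{"tx":-0.1,"ty":0.53,"tz":0.01,"ax":0,"ay":0,"az":0.8},{"tx":-0.04,"ty":0.54,"tz":0.01,"ax":0,"ay":0,"az":0.8},{"tx":0.03,"ty":0.54,"tz":0.01,"ax":0,"ay":0,"az":0.8},{"tx":0.09,"ty":0.53,"tz":0.01,"ax":0,"ay":0,"az":0.8},{"tx":0.16,"ty":0.52,"tz":0.02,"ax":0,"ay":0,"az":0.8},{"tx":0.22,"ty":0.5,"tz":0.01,"ax":0,"ay":0,"az":0.8},{"tx":0.28,"ty":0.47,"tz":0.02,"ax":0,"ay":0,"az":0.8},{"tx":0.33,"ty":0.43,"tz":0.01,"ax":0,"ay":0.01,"az":0.8},{"tx":0.38,"ty":0.38,"tz":0.02,"ax":0,"ay":0,"az":0.8},{"tx":0.42,"ty":0.34,"tz":0.01,"ax":0.01,"ay":0.01,"az":0.8}
```

White B is down at (610,173), yaw 0.60, square in the blue tray. Next is pink B.

Request:
drive_tool(deltas=[{"tx": -0.1,"ty": 0.53,"tz": 0.01,"ax": 0,"ay": 0,"az": 0.8},{"tx": -0.04,"ty": 0.54,"tz": 0.01,"ax": 0,"ay": 0,"az": 0.8},{"tx": 0.03,"ty": 0.54,"tz": 0.01,"ax": 0,"ay": 0,"az": 0.8},{"tx": 0.09,"ty": 0.53,"tz": 0.01,"ax": 0,"ay": 0,"az": 0.8},{"tx": 0.16,"ty": 0.52,"tz": 0.02,"ax": 0,"ay": 0,"az": 0.8},{"tx": 0.22,"ty": 0.5,"tz": 0.01,"ax": 0,"ay": 0,"az": 0.8},{"tx": 0.28,"ty": 0.47,"tz": 0.02,"ax": 0,"ay": 0,"az": 0.8},{"tx": 0.33,"ty": 0.43,"tz": 0.01,"ax": 0,"ay": 0,"az": 0.8},{"tx": 0.38,"ty": 0.38,"tz": 0.02,"ax": 0,"ay": 0,"az": 0.8},{"tx": 0.42,"ty": 0.34,"tz": 0.01,"ax": 0,"ay": 0,"az": 0.8}], hand=0.75)

```text
time_s: 18.6
eef_pos: [500.5, 421.6, 147.0]
ee_rot: [[-0.822, 0.569, -0.002], [0.569, 0.822, -0.001], [0.001, -0.002, -1.0]]
ft_force: [0.6, -0.6, 0.1]
width: 63.7
grip_force: 0.0
```

```bash
python3 - <<'E'
from h import *
capture("side");capture("side");capture("side")
p=wfit("pink",0,(501,419),90)
plan([p[0],p[1],10],p[2],6)
E
```

```text
18.75 [500.4 421.8 147.1] u [315 236] hull [285. 178.] [347. 293.] fit [502.57 417.37  -0.61] 0.165
q6 target -0.27 dq 0.01 max 0.46
{"tx":-0.01,"ty":-0.01,"tz":0.46,"ax":-0,"ay":-0,"az":0.01},{"tx":-0.01,"ty":-0.01,"tz":0.46,"ax":-0,"ay":-0,"az":0.01},{"tx":-0.01,"ty":-0,"tz":0.46,"ax":-0,"ay":-0,"az":0.01},{"tx":-0.01,"ty":-0.01,"tz":0.45,"ax":-0,"ay":-0,"az":0.01},{"tx":-0.01,"ty":-0,"tz":0.46,"ax":-0.01,"ay":-0,"az":0.01},{"tx":-0.02,"ty":-0.01,"tz":0.45,"ax":-0,"ay":-0,"az":0}
```

Request:
drive_tool(deltas=[{"tx": -0.03,"ty": -0.02,"tz": 0.5,"ax": 0,"ay": 0,"az": 0},{"tx": -0.03,"ty": -0.02,"tz": 0.6,"ax": 0,"ay": 0,"az": 0},{"tx": -0.01,"ty": 0,"tz": 0.6,"ax": 0,"ay": 0,"az": 0},{"tx": 0,"ty": 0,"tz": 0.6,"ax": 0,"ay": 0,"az": 0},{"tx": 0,"ty": 0,"tz": 0.3,"ax": 0,"ay": 0,"az": 0},{"tx": 0,"ty": 0,"tz": 0.12,"ax": 0,"ay": 0,"az": 0},{"tx": 0,"ty": 0,"tz": 0,"ax": 0,"ay": 0,"az": 0},{"tx": 0,"ty": 0,"tz": 0,"ax": 0,"ay": 0,"az": 0}])

```text
time_s: 19.6
eef_pos: [503.9, 417.5, 13.6]
ee_rot: [[-0.825, 0.565, 0.001], [0.565, 0.825, 0.001], [-0.001, 0.001, -1.0]]
ft_force: [-0.9, -0.4, 1.0]
width: 64.0
grip_force: 0.0
```

Request:
drive_tool(deltas=[{"tx": 0,"ty": 0,"tz": 0,"ax": 0,"ay": 0,"az": 0},{"tx": 0,"ty": 0,"tz": 0,"ax": 0,"ay": 0,"az": 0},{"tx": 0,"ty": 0,"tz": 0,"ax": 0,"ay": 0,"az": 0},{"tx": 0,"ty": 0,"tz": 0,"ax": 0,"ay": 0,"az": 0},{"tx": 0,"ty": 0,"tz": 0,"ax": 0,"ay": 0,"az": 0}], hand=0.2)

```text
time_s: 20.1
eef_pos: [503.6, 417.6, 13.3]
ee_rot: [[-0.825, 0.565, 0.001], [0.565, 0.825, 0.001], [-0.001, 0.001, -1.0]]
ft_force: [-0.8, -1.5, 6.5]
width: 30.9
grip_force: 29.7
```

Request:
drive_tool(deltas=[{"tx": 0,"ty": 0,"tz": -0.2,"ax": 0,"ay": 0,"az": 0},{"tx": 0,"ty": 0,"tz": -0.5,"ax": 0,"ay": 0,"az": 0},{"tx": 0,"ty": 0,"tz": -0.9,"ax": 0,"ay": 0,"az": 0},{"tx": 0,"ty": 0,"tz": -0.9,"ax": 0,"ay": 0,"az": 0},{"tx": 0,"ty": 0,"tz": -0.7,"ax": 0,"ay": 0,"az": 0},{"tx": 0,"ty": 0,"tz": -0.3,"ax": 0,"ay": 0,"az": 0}])

```text
time_s: 20.7
eef_pos: [503.9, 417.9, 192.3]
ee_rot: [[-0.825, 0.565, 0.005], [0.565, 0.825, 0.003], [-0.002, 0.005, -1.0]]
ft_force: [0.9, -0.4, -0.6]
width: 31.0
grip_force: 30.0
```

```bash
python3 - <<'E'
from h import *
p,a=slot("yellow",-33);print(p,get_obs()['width'])
plan([*p,180],a,20)
E
```

```text
[ 654.3685425  -155.82997609] 31.014934483539037
q6 target 0.34 dq 1.54 max 0.59
{"tx":-0.45,"ty":-0.39,"tz":0.01,"ax":0,"ay":-0,"az":0.51},{"tx":-0.48,"ty":-0.35,"tz":0.01,"ax":0,"ay":-0,"az":0.51},{"tx":-0.5,"ty":-0.32,"tz":0.01,"ax":0,"ay":-0,"az":0.51},{"tx":-0.52,"ty":-0.28,"tz":0.01,"ax":0,"ay":-0,"az":0.51},{"tx":-0.54,"ty":-0.23,"tz":0.01,"ax":0,"ay":-0,"az":0.51},{"tx":-0.56,"ty":-0.19,"tz":0.01,"ax":0,"ay":-0,"az":0.51},{"tx":-0.57,"ty":-0.15,"tz":0.01,"ax":0,"ay":-0,"az":0.52},{"tx":-0.58,"ty":-0.1,"tz":0.01,"ax":0,"ay":-0,"az":0.51},{"tx":-0.59,"ty":-0.06,"tz":0.01,"ax":0,"ay":-0,"az":0.52},{"tx":-0.59,"ty":-0.01,"tz":0.01,"ax":0,"ay":-0,"az":0.51},{"tx":-0.59,"ty":0.03,"tz":0.01,"ax":0,"ay":-0,"az":0.52},{"tx":-0.59,"ty":0.08,"tz":0.01,"ax":0,"ay":-0,"az":0.51},{"tx":-0.58,"ty":0.12,"tz":0.01,"ax":0,"ay":-0,"az":0.52},{"tx":-0.57,"ty":0.17,"tz":0.01,"ax":0,"ay":-0,"az":0.51},{"tx":-0.56,"ty":0.21,"tz":0.01,"ax":0,"ay":-0,"az":0.52},{"tx":-0.54,"ty":0.25,"tz":0.02,"ax":0,"ay":-0.01,"az":0.51},{"tx":-0.52,"ty":0.3,"tz":0.01,"ax":0.01,"ay":-0.01,"az":0.52},{"tx":-0.49,"ty":0.33,"tz":0.02,"ax":0,"ay":-0,"az":0.51},{"tx":-0.46,"ty":0.37,"tz":0.02,"ax":0.01,"ay":-0.01,"az":0.52},{"tx":-0.44,"ty":0.41,"tz":0.01,"ax":0,"ay":-0,"az":0.51}
```

Request:
drive_tool(deltas=[{"tx": -0.45,"ty": -0.39,"tz": 0.01,"ax": 0,"ay": 0,"az": 0.51},{"tx": -0.48,"ty": -0.35,"tz": 0.01,"ax": 0,"ay": 0,"az": 0.51},{"tx": -0.5,"ty": -0.32,"tz": 0.01,"ax": 0,"ay": 0,"az": 0.51},{"tx": -0.52,"ty": -0.28,"tz": 0.01,"ax": 0,"ay": 0,"az": 0.51},{"tx": -0.54,"ty": -0.23,"tz": 0.01,"ax": 0,"ay": 0,"az": 0.51},{"tx": -0.56,"ty": -0.19,"tz": 0.01,"ax": 0,"ay": 0,"az": 0.51},{"tx": -0.57,"ty": -0.15,"tz": 0.01,"ax": 0,"ay": 0,"az": 0.52},{"tx": -0.58,"ty": -0.1,"tz": 0.01,"ax": 0,"ay": 0,"az": 0.51},{"tx": -0.59,"ty": -0.06,"tz": 0.01,"ax": 0,"ay": 0,"az": 0.52},{"tx": -0.59,"ty": -0.01,"tz": 0.01,"ax": 0,"ay": 0,"az": 0.51}])

```text
time_s: 21.7
eef_pos: [578.3, 130.2, 182.3]
ee_rot: [[-0.198, 0.98, -0.0], [0.98, 0.198, -0.0], [-0.0, -0.0, -1.0]]
ft_force: [-0.0, 0.1, -0.4]
width: 30.6
grip_force: 30.0
```

Request:
drive_tool(deltas=[{"tx": -0.59,"ty": 0.03,"tz": 0.01,"ax": 0,"ay": 0,"az": 0.52},{"tx": -0.59,"ty": 0.08,"tz": 0.01,"ax": 0,"ay": 0,"az": 0.51},{"tx": -0.58,"ty": 0.12,"tz": 0.01,"ax": 0,"ay": 0,"az": 0.52},{"tx": -0.57,"ty": 0.17,"tz": 0.01,"ax": 0,"ay": 0,"az": 0.51},{"tx": -0.56,"ty": 0.21,"tz": 0.01,"ax": 0,"ay": 0,"az": 0.52},{"tx": -0.54,"ty": 0.25,"tz": 0.02,"ax": 0,"ay": 0,"az": 0.51},{"tx": -0.52,"ty": 0.3,"tz": 0.01,"ax": 0,"ay": 0,"az": 0.52},{"tx": -0.49,"ty": 0.33,"tz": 0.02,"ax": 0,"ay": 0,"az": 0.51},{"tx": -0.46,"ty": 0.37,"tz": 0.02,"ax": 0,"ay": 0,"az": 0.52},{"tx": -0.44,"ty": 0.41,"tz": 0.01,"ax": 0,"ay": 0,"az": 0.51}])

```text
time_s: 22.7
eef_pos: [653.5, -157.5, 175.6]
ee_rot: [[0.543, 0.84, -0.001], [0.84, -0.543, 0.0], [-0.0, -0.001, -1.0]]
ft_force: [0.2, 0.6, 0.4]
width: 31.2
grip_force: 30.0
```

```bash
python3 - <<'E'
from h import *
capture("side");capture("side");capture("side")
o=get_obs();im=capture("wrist");C=cam("wrist",o);print(o['time_s'],o['eef_pos'],o['width'])
cv2.imwrite("pics/w5.png",im[:,:,::-1])
p,a=slot("yellow",-33);print(p);plan([*p,30],a,5)
E
```

```text
22.85 [ 653.34776793 -158.01790609  175.15610365] 30.790519353861733
[ 654.3685425  -155.82997609]
q6 target 0.34 dq -0.00 max 0.59
{"tx":0.01,"ty":0,"tz":0.58,"ax":-0,"ay":0,"az":-0},{"tx":0,"ty":0,"tz":0.58,"ax":-0,"ay":0,"az":-0},{"tx":0.01,"ty":0,"tz":0.58,"ax":-0,"ay":0,"az":-0},{"tx":0,"ty":0.01,"tz":0.58,"ax":-0,"ay":0,"az":-0},{"tx":0.01,"ty":0,"tz":0.59,"ax":-0.01,"ay":0,"az":-0}
```

View pics/w5.png

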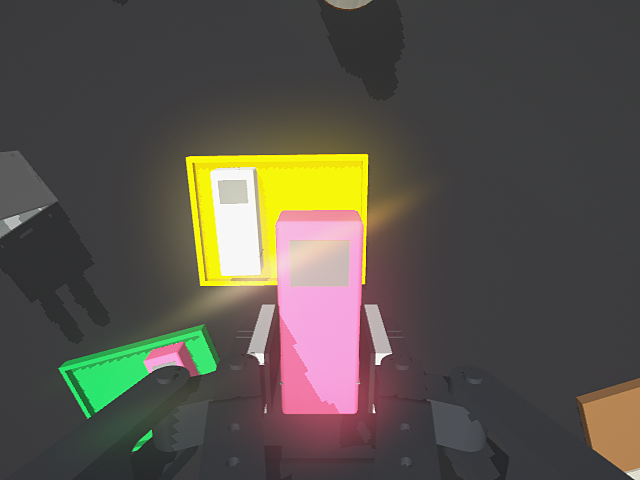

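Pink B is held straight over the free side of the yellow tray, which spans (190–367,155–285) with its white box at (237,222). I'm lowering it.

Request:
drive_tool(deltas=[{"tx": 0.02,"ty": 0.01,"tz": 0.6,"ax": 0,"ay": 0,"az": 0},{"tx": 0.01,"ty": 0,"tz": 0.8,"ax": 0,"ay": 0,"az": 0},{"tx": 0,"ty": 0,"tz": 0.8,"ax": 0,"ay": 0,"az": 0},{"tx": 0,"ty": 0,"tz": 0.5,"ax": 0,"ay": 0,"az": 0},{"tx": 0,"ty": 0,"tz": 0.2,"ax": 0,"ay": 0,"az": 0},{"tx": 0,"ty": 0,"tz": 0.08,"ax": 0,"ay": 0,"az": 0},{"tx": 0,"ty": 0,"tz": 0,"ax": 0,"ay": 0,"az": 0},{"tx": 0,"ty": 0,"tz": 0,"ax": 0,"ay": 0,"az": 0}])

```text
time_s: 23.7
eef_pos: [655.5, -155.6, 28.5]
ee_rot: [[0.54, 0.842, 0.002], [0.842, -0.54, -0.001], [0.0, 0.002, -1.0]]
ft_force: [1.0, -0.5, 0.5]
width: 31.3
grip_force: 30.0
```

Request:
drive_tool(deltas=[{"tx": 0,"ty": 0,"tz": 0.02,"ax": 0,"ay": 0,"az": 0},{"tx": 0,"ty": 0,"tz": 0.02,"ax": 0,"ay": 0,"az": 0},{"tx": 0,"ty": 0,"tz": 0.02,"ax": 0,"ay": 0,"az": 0},{"tx": 0,"ty": 0,"tz": 0,"ax": 0,"ay": 0,"az": 0}])

```text
time_s: 24.1
eef_pos: [654.7, -155.5, 23.8]
ee_rot: [[0.54, 0.842, -0.0], [0.842, -0.54, -0.0], [-0.0, -0.0, -1.0]]
ft_force: [0.4, 0.1, 0.5]
width: 31.0
grip_force: 30.0
```

Request:
drive_tool(deltas=[{"tx": 0,"ty": 0,"tz": 0.04,"ax": 0,"ay": 0,"az": 0},{"tx": 0,"ty": 0,"tz": 0.03,"ax": 0,"ay": 0,"az": 0},{"tx": 0,"ty": 0,"tz": 0.02,"ax": 0,"ay": 0,"az": 0},{"tx": 0,"ty": 0,"tz": 0,"ax": 0,"ay": 0,"az": 0}])

```text
time_s: 24.5
eef_pos: [654.7, -155.4, 19.1]
ee_rot: [[0.54, 0.842, -0.0], [0.842, -0.54, 0.0], [-0.0, -0.0, -1.0]]
ft_force: [0.0, -0.0, -0.4]
width: 31.0
grip_force: 30.0
```

Request:
drive_tool(deltas=[{"tx": 0,"ty": 0,"tz": 0.01,"ax": 0,"ay": 0,"az": 0},{"tx": 0,"ty": 0,"tz": 0.01,"ax": 0,"ay": 0,"az": 0},{"tx": 0,"ty": 0,"tz": 0,"ax": 0,"ay": 0,"az": 0}])

```text
time_s: 24.8
eef_pos: [654.8, -155.5, 18.3]
ee_rot: [[0.54, 0.842, -0.0], [0.842, -0.54, -0.0], [-0.0, 0.0, -1.0]]
ft_force: [-0.4, -0.1, -1.3]
width: 31.0
grip_force: 30.0
```

Request:
drive_tool(deltas=[{"tx": 0,"ty": 0,"tz": 0.01,"ax": 0,"ay": 0,"az": 0},{"tx": 0,"ty": 0,"tz": 0.01,"ax": 0,"ay": 0,"az": 0},{"tx": 0,"ty": 0,"tz": 0,"ax": 0,"ay": 0,"az": 0}])

```text
time_s: 25.1
eef_pos: [654.8, -155.5, 17.4]
ee_rot: [[0.54, 0.842, 0.0], [0.842, -0.54, -0.0], [-0.0, 0.0, -1.0]]
ft_force: [-0.7, -0.6, 0.6]
width: 31.1
grip_force: 30.1
```

Request:
drive_tool(deltas=[{"tx": 0,"ty": 0,"tz": 0.01,"ax": 0,"ay": 0,"az": 0},{"tx": 0,"ty": 0,"tz": 0,"ax": 0,"ay": 0,"az": 0},{"tx": 0,"ty": 0,"tz": 0,"ax": 0,"ay": 0,"az": 0}])

```text
time_s: 25.4
eef_pos: [654.8, -155.5, 17.3]
ee_rot: [[0.54, 0.842, 0.0], [0.842, -0.54, -0.0], [-0.0, 0.0, -1.0]]
ft_force: [-3.6, 0.5, 6.4]
width: 30.9
grip_force: 30.7
```

The box is on the floor, so I'm releasing, lifting, and heading for white A.

Request:
drive_tool(deltas=[{"tx": 0,"ty": 0,"tz": 0,"ax": 0,"ay": 0,"az": 0},{"tx": 0,"ty": 0,"tz": 0,"ax": 0,"ay": 0,"az": 0},{"tx": 0,"ty": 0,"tz": 0,"ax": 0,"ay": 0,"az": 0}], hand=0.55)

```text
time_s: 25.7
eef_pos: [654.8, -155.5, 16.7]
ee_rot: [[0.54, 0.842, -0.0], [0.842, -0.54, -0.0], [-0.0, -0.0, -1.0]]
ft_force: [-0.1, -0.2, -0.6]
width: 47.0
grip_force: 0.0
```

Request:
drive_tool(deltas=[{"tx": 0,"ty": 0,"tz": -0.2,"ax": 0,"ay": 0,"az": 0},{"tx": 0,"ty": 0,"tz": -0.6,"ax": 0,"ay": 0,"az": 0},{"tx": 0,"ty": 0,"tz": -0.9,"ax": 0,"ay": 0,"az": 0},{"tx": 0,"ty": 0,"tz": -0.9,"ax": 0,"ay": 0,"az": 0},{"tx": 0,"ty": 0,"tz": -0.7,"ax": 0,"ay": 0,"az": 0},{"tx": 0,"ty": 0,"tz": -0.2,"ax": 0,"ay": 0,"az": 0}])

```text
time_s: 26.3
eef_pos: [655.8, -155.8, 197.5]
ee_rot: [[0.54, 0.842, 0.006], [0.842, -0.54, -0.002], [0.001, 0.006, -1.0]]
ft_force: [-0.6, -0.0, 0.1]
width: 46.7
grip_force: 0.0
```

```bash
python3 - <<'E'
from h import *
wfit("pink",4,(654.5,-156),100)
im=capture("side");C=cam("side");h=hull(boxmask(im,"white",(344,312),26));p,e=fit([C],[h],(84,32,20),0,(438,227));print(p,e)
plan([438,227,185],p[2],18)
E
```

```text
26.3 [ 655.8 -155.8  197.5] u [316 220] hull [298. 165.] [337. 265.] fit [ 657.   -155.18    1.  ] 0.077
[436.44328951 224.13726589  -0.8896891 ] 0.07765310141974946
q6 target -0.20 dq -1.25 max 0.49
{"tx":0.23,"ty":-0.43,"tz":0.01,"ax":0,"ay":0,"az":-0.46},{"tx":0.26,"ty":-0.42,"tz":0.01,"ax":0,"ay":0,"az":-0.46},{"tx":0.28,"ty":-0.4,"tz":0.01,"ax":0,"ay":0,"az":-0.46},{"tx":0.31,"ty":-0.38,"tz":0.01,"ax":0,"ay":0,"az":-0.46},{"tx":0.34,"ty":-0.35,"tz":0.01,"ax":0,"ay":0,"az":-0.46},{"tx":0.36,"ty":-0.33,"tz":0.01,"ax":0,"ay":0,"az":-0.46},{"tx":0.38,"ty":-0.3,"tz":0.01,"ax":0,"ay":0,"az":-0.47},{"tx":0.4,"ty":-0.28,"tz":0.01,"ax":0,"ay":0,"az":-0.46},{"tx":0.42,"ty":-0.25,"tz":0.01,"ax":0,"ay":0,"az":-0.47},{"tx":0.44,"ty":-0.22,"tz":0.01,"ax":0,"ay":0,"az":-0.46},{"tx":0.45,"ty":-0.19,"tz":0.01,"ax":0,"ay":0,"az":-0.47},{"tx":0.46,"ty":-0.15,"tz":0.01,"ax":0,"ay":0,"az":-0.46},{"tx":0.47,"ty":-0.12,"tz":0.01,"ax":0,"ay":0,"az":-0.47},{"tx":0.48,"ty":-0.09,"tz":0.01,"ax":0,"ay":0,"az":-0.46},{"tx":0.49,"ty":-0.06,"tz":0.01,"ax":0,"ay":0,"az":-0.47},{"tx":0.49,"ty":-0.02,"tz":0,"ax":0,"ay":0.01,"az":-0.46},{"tx":0.49,"ty":0.01,"tz":0.01,"ax":0.01,"ay":0,"az":-0.47},{"tx":0.49,"ty":0.05,"tz":0,"ax":0,"ay":0.01,"az":-0.46}
```

Request:
drive_tool(deltas=[{"tx": 0.23,"ty": -0.43,"tz": 0.01,"ax": 0,"ay": 0,"az": -0.46},{"tx": 0.26,"ty": -0.42,"tz": 0.01,"ax": 0,"ay": 0,"az": -0.46},{"tx": 0.28,"ty": -0.4,"tz": 0.01,"ax": 0,"ay": 0,"az": -0.46},{"tx": 0.31,"ty": -0.38,"tz": 0.01,"ax": 0,"ay": 0,"az": -0.46},{"tx": 0.34,"ty": -0.35,"tz": 0.01,"ax": 0,"ay": 0,"az": -0.46},{"tx": 0.36,"ty": -0.33,"tz": 0.01,"ax": 0,"ay": 0,"az": -0.46},{"tx": 0.38,"ty": -0.3,"tz": 0.01,"ax": 0,"ay": 0,"az": -0.47},{"tx": 0.4,"ty": -0.28,"tz": 0.01,"ax": 0,"ay": 0,"az": -0.46},{"tx": 0.42,"ty": -0.25,"tz": 0.01,"ax": 0,"ay": 0,"az": -0.47},{"tx": 0.44,"ty": -0.22,"tz": 0.01,"ax": 0,"ay": 0,"az": -0.46}])

```text
time_s: 27.4
eef_pos: [532.7, 57.9, 185.2]
ee_rot: [[-0.125, 0.992, -0.002], [0.992, 0.125, 0.0], [0.0, -0.002, -1.0]]
ft_force: [1.0, -0.3, 0.2]
width: 46.8
grip_force: 0.0
```

Request:
drive_tool(deltas=[{"tx": 0.45,"ty": -0.19,"tz": 0.01,"ax": 0,"ay": 0,"az": -0.47},{"tx": 0.46,"ty": -0.15,"tz": 0.1,"ax": 0,"ay": 0,"az": -0.46},{"tx": 0.47,"ty": -0.12,"tz": 0.1,"ax": 0,"ay": 0,"az": -0.47},{"tx": 0.48,"ty": -0.09,"tz": 0.1,"ax": 0,"ay": 0,"az": -0.46},{"tx": 0.49,"ty": -0.06,"tz": 0.1,"ax": 0,"ay": 0,"az": -0.47},{"tx": 0.49,"ty": -0.02,"tz": 0.1,"ax": 0,"ay": 0,"az": -0.46},{"tx": 0.49,"ty": 0.01,"tz": 0.1,"ax": 0,"ay": 0,"az": -0.47},{"tx": 0.49,"ty": 0.05,"tz": 0.1,"ax": 0,"ay": 0,"az": -0.46}], hand=0.75)

```text
time_s: 28.2
eef_pos: [436.1, 227.8, 149.6]
ee_rot: [[-0.631, 0.775, -0.002], [0.775, 0.631, -0.001], [0.001, -0.002, -1.0]]
ft_force: [0.4, 0.4, -0.0]
width: 64.5
grip_force: 0.0
```

```bash
python3 - <<'E'
from h import *
capture("side");capture("side");capture("side")
p=wfit("white",0,(438,227),85)
plan([p[0],p[1],10],p[2],6)
E
```

```text
28.35 [436.2 227.8 149.8] u [319 235] hull [288. 178.] [355. 292.] fit [439.49 225.03  -0.87] 0.213
q6 target -0.23 dq -0.02 max 0.47
{"tx":-0.01,"ty":0,"tz":0.47,"ax":-0,"ay":-0,"az":-0.02},{"tx":-0.01,"ty":0,"tz":0.47,"ax":-0,"ay":-0,"az":-0.03},{"tx":-0.01,"ty":0,"tz":0.47,"ax":-0,"ay":-0,"az":-0.02},{"tx":-0.01,"ty":0.01,"tz":0.46,"ax":-0,"ay":-0,"az":-0.03},{"tx":-0.01,"ty":0,"tz":0.47,"ax":-0.01,"ay":-0,"az":-0.02},{"tx":-0.02,"ty":0.01,"tz":0.46,"ax":-0,"ay":-0,"az":-0.03}
```

Request:
drive_tool(deltas=[{"tx": -0.03,"ty": 0.01,"tz": 0.5,"ax": 0,"ay": 0,"az": -0.04},{"tx": -0.03,"ty": 0,"tz": 0.6,"ax": 0,"ay": 0,"az": -0.04},{"tx": 0,"ty": 0,"tz": 0.6,"ax": 0,"ay": 0,"az": 0},{"tx": 0,"ty": 0,"tz": 0.6,"ax": 0,"ay": 0,"az": 0},{"tx": 0,"ty": 0,"tz": 0.35,"ax": 0,"ay": 0,"az": 0},{"tx": 0,"ty": 0,"tz": 0.15,"ax": 0,"ay": 0,"az": 0},{"tx": 0,"ty": 0,"tz": 0,"ax": 0,"ay": 0,"az": 0},{"tx": 0,"ty": 0,"tz": 0,"ax": 0,"ay": 0,"az": 0}])

```text
time_s: 29.2
eef_pos: [440.3, 225.1, 12.0]
ee_rot: [[-0.638, 0.77, 0.001], [0.77, 0.638, 0.0], [-0.0, 0.001, -1.0]]
ft_force: [0.5, -0.8, 0.1]
width: 64.0
grip_force: 0.0
```

Request:
drive_tool(deltas=[{"tx": 0,"ty": 0,"tz": 0,"ax": 0,"ay": 0,"az": 0},{"tx": 0,"ty": 0,"tz": 0,"ax": 0,"ay": 0,"az": 0},{"tx": 0,"ty": 0,"tz": 0,"ax": 0,"ay": 0,"az": 0},{"tx": 0,"ty": 0,"tz": 0,"ax": 0,"ay": 0,"az": 0},{"tx": 0,"ty": 0,"tz": 0,"ax": 0,"ay": 0,"az": 0}], hand=0.2)

```text
time_s: 29.7
eef_pos: [440.1, 225.3, 12.2]
ee_rot: [[-0.639, 0.77, 0.001], [0.77, 0.639, 0.0], [-0.001, 0.001, -1.0]]
ft_force: [-0.7, -1.0, 7.3]
width: 31.2
grip_force: 29.5
```

Request:
drive_tool(deltas=[{"tx": 0,"ty": 0,"tz": -0.2,"ax": 0,"ay": 0,"az": 0},{"tx": 0,"ty": 0,"tz": -0.5,"ax": 0,"ay": 0,"az": 0},{"tx": 0,"ty": 0,"tz": -0.9,"ax": 0,"ay": 0,"az": 0},{"tx": 0,"ty": 0,"tz": -0.9,"ax": 0,"ay": 0,"az": 0},{"tx": 0,"ty": 0,"tz": -0.7,"ax": 0,"ay": 0,"az": 0},{"tx": 0,"ty": 0,"tz": -0.4,"ax": 0,"ay": 0,"az": 0}])

```text
time_s: 30.3
eef_pos: [440.2, 225.5, 195.5]
ee_rot: [[-0.639, 0.77, 0.004], [0.77, 0.639, 0.001], [-0.002, 0.004, -1.0]]
ft_force: [0.3, 0.7, 0.6]
width: 30.7
grip_force: 30.3
```

```bash
python3 - <<'E'
from h import *
p,a=slot("green",34);print(p,get_obs()['width'])
plan([*p,192],a,18)
E
```

```text
[ 399.33160782 -202.07789025] 30.744130895958065
q6 target -0.19 dq 0.97 max 0.48
{"tx":-0.34,"ty":-0.34,"tz":0,"ax":0,"ay":-0,"az":0.36},{"tx":-0.35,"ty":-0.32,"tz":0,"ax":0,"ay":-0,"az":0.36},{"tx":-0.37,"ty":-0.3,"tz":0,"ax":0,"ay":-0,"az":0.36},{"tx":-0.39,"ty":-0.28,"tz":0,"ax":0,"ay":-0,"az":0.36},{"tx":-0.4,"ty":-0.26,"tz":0,"ax":0,"ay":-0,"az":0.36},{"tx":-0.41,"ty":-0.24,"tz":0,"ax":0,"ay":-0,"az":0.36},{"tx":-0.43,"ty":-0.21,"tz":0,"ax":0,"ay":-0,"az":0.36},{"tx":-0.44,"ty":-0.19,"tz":0,"ax":0,"ay":-0,"az":0.36},{"tx":-0.45,"ty":-0.17,"tz":0.01,"ax":0,"ay":-0,"az":0.36},{"tx":-0.46,"ty":-0.14,"tz":0,"ax":0,"ay":-0,"az":0.36},{"tx":-0.46,"ty":-0.12,"tz":0.01,"ax":0,"ay":-0,"az":0.36},{"tx":-0.47,"ty":-0.09,"tz":0,"ax":0,"ay":-0,"az":0.36},{"tx":-0.47,"ty":-0.07,"tz":0.01,"ax":0,"ay":-0,"az":0.36},{"tx":-0.47,"ty":-0.04,"tz":0,"ax":0.01,"ay":-0,"az":0.36},{"tx":-0.48,"ty":-0.01,"tz":0.01,"ax":0,"ay":-0,"az":0.36},{"tx":-0.48,"ty":0.01,"tz":0.01,"ax":0.01,"ay":-0,"az":0.36},{"tx":-0.47,"ty":0.04,"tz":0,"ax":0,"ay":-0.01,"az":0.36},{"tx":-0.47,"ty":0.06,"tz":0.01,"ax":0.01,"ay":-0,"az":0.37}
```

Request:
drive_tool(deltas=[{"tx": -0.34,"ty": -0.34,"tz": 0,"ax": 0,"ay": 0,"az": 0.36},{"tx": -0.35,"ty": -0.32,"tz": 0,"ax": 0,"ay": 0,"az": 0.36},{"tx": -0.37,"ty": -0.3,"tz": 0,"ax": 0,"ay": 0,"az": 0.36},{"tx": -0.39,"ty": -0.28,"tz": 0,"ax": 0,"ay": 0,"az": 0.36},{"tx": -0.4,"ty": -0.26,"tz": 0,"ax": 0,"ay": 0,"az": 0.36},{"tx": -0.41,"ty": -0.24,"tz": 0,"ax": 0,"ay": 0,"az": 0.36},{"tx": -0.43,"ty": -0.21,"tz": 0,"ax": 0,"ay": 0,"az": 0.36},{"tx": -0.44,"ty": -0.19,"tz": 0,"ax": 0,"ay": 0,"az": 0.36},{"tx": -0.45,"ty": -0.17,"tz": 0,"ax": 0,"ay": 0,"az": 0.36}])

```text
time_s: 31.2
eef_pos: [418.6, 10.3, 192.2]
ee_rot: [[-0.203, 0.979, 0.001], [0.979, 0.203, -0.0], [-0.0, 0.001, -1.0]]
ft_force: [1.0, 0.6, -0.3]
width: 30.9
grip_force: 30.3
```

Request:
drive_tool(deltas=[{"tx": -0.46,"ty": -0.14,"tz": 0,"ax": 0,"ay": 0,"az": 0.36},{"tx": -0.46,"ty": -0.12,"tz": 0,"ax": 0,"ay": 0,"az": 0.36},{"tx": -0.47,"ty": -0.09,"tz": 0,"ax": 0,"ay": 0,"az": 0.36},{"tx": -0.47,"ty": -0.07,"tz": 0,"ax": 0,"ay": 0,"az": 0.36},{"tx": -0.47,"ty": -0.04,"tz": 0,"ax": 0,"ay": 0,"az": 0.36},{"tx": -0.48,"ty": -0.01,"tz": 0,"ax": 0,"ay": 0,"az": 0.36},{"tx": -0.48,"ty": 0.01,"tz": 0,"ax": 0,"ay": 0,"az": 0.36},{"tx": -0.47,"ty": 0.04,"tz": 0,"ax": 0,"ay": 0,"az": 0.36},{"tx": -0.47,"ty": 0.06,"tz": 0,"ax": 0,"ay": 0,"az": 0.37}])

```text
time_s: 32.1
eef_pos: [398.5, -203.2, 192.2]
ee_rot: [[0.279, 0.96, 0.001], [0.96, -0.279, -0.001], [-0.0, 0.001, -1.0]]
ft_force: [1.0, -0.4, -0.8]
width: 31.0
grip_force: 30.3
```

```bash
python3 - <<'E'
from h import *
capture("side");capture("side");capture("side")
o=get_obs();im=capture("wrist");C=cam("wrist",o);print(o['time_s'],o['eef_pos'],o['width'])
cv2.imwrite("pics/w6.png",im[:,:,::-1])
p,a=slot("green",34);print(p);plan([*p,30],a,5)
E
```

```text
32.25 [ 398.53826121 -203.08317167  191.91642025] 30.985059126898037
[ 399.33160782 -202.07789025]
q6 target -0.19 dq -0.00 max 0.65
{"tx":0,"ty":0,"tz":0.65,"ax":0,"ay":0,"az":-0},{"tx":0,"ty":0,"tz":0.65,"ax":0,"ay":0,"az":-0},{"tx":0,"ty":0,"tz":0.65,"ax":0,"ay":0,"az":-0},{"tx":0,"ty":0.01,"tz":0.64,"ax":0,"ay":0,"az":-0},{"tx":0.01,"ty":0,"tz":0.65,"ax":0,"ay":0,"az":-0}
```

View pics/w6.png

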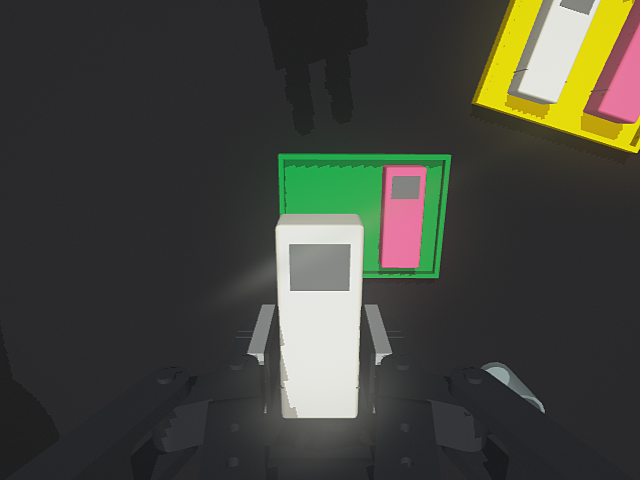

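White A is held straight over the free side of the green tray (280–450,155–278), with pink A lying at (405,217). I'm lowering it.

Request:
drive_tool(deltas=[{"tx": 0.02,"ty": 0.01,"tz": 0.6,"ax": 0,"ay": 0,"az": 0},{"tx": 0,"ty": 0,"tz": 0.8,"ax": 0,"ay": 0,"az": 0},{"tx": 0,"ty": 0,"tz": 0.8,"ax": 0,"ay": 0,"az": 0},{"tx": 0,"ty": 0,"tz": 0.7,"ax": 0,"ay": 0,"az": 0},{"tx": 0,"ty": 0,"tz": 0.3,"ax": 0,"ay": 0,"az": 0},{"tx": 0,"ty": 0,"tz": 0.1,"ax": 0,"ay": 0,"az": 0},{"tx": 0,"ty": 0,"tz": 0,"ax": 0,"ay": 0,"az": 0},{"tx": 0,"ty": 0,"tz": 0,"ax": 0,"ay": 0,"az": 0}])

```text
time_s: 33.1
eef_pos: [400.2, -201.6, 27.5]
ee_rot: [[0.277, 0.961, 0.001], [0.961, -0.277, -0.001], [-0.001, 0.002, -1.0]]
ft_force: [-0.3, -0.1, -0.7]
width: 30.8
grip_force: 30.3
```

Request:
drive_tool(deltas=[{"tx": 0,"ty": 0,"tz": 0.02,"ax": 0,"ay": 0,"az": 0},{"tx": 0,"ty": 0,"tz": 0.02,"ax": 0,"ay": 0,"az": 0},{"tx": 0,"ty": 0,"tz": 0.02,"ax": 0,"ay": 0,"az": 0},{"tx": 0,"ty": 0,"tz": 0,"ax": 0,"ay": 0,"az": 0}])

```text
time_s: 33.5
eef_pos: [399.5, -201.5, 23.4]
ee_rot: [[0.277, 0.961, 0.0], [0.961, -0.277, -0.0], [-0.0, 0.0, -1.0]]
ft_force: [0.1, 0.4, -1.2]
width: 31.1
grip_force: 30.3
```

Request:
drive_tool(deltas=[{"tx": 0,"ty": 0,"tz": 0.04,"ax": 0,"ay": 0,"az": 0},{"tx": 0,"ty": 0,"tz": 0.04,"ax": 0,"ay": 0,"az": 0},{"tx": 0,"ty": 0,"tz": 0.03,"ax": 0,"ay": 0,"az": 0},{"tx": 0,"ty": 0,"tz": 0,"ax": 0,"ay": 0,"az": 0}])

```text
time_s: 33.9
eef_pos: [399.4, -201.4, 17.5]
ee_rot: [[0.277, 0.961, -0.0], [0.961, -0.277, 0.0], [0.0, -0.001, -1.0]]
ft_force: [-0.0, 0.0, -1.6]
width: 30.8
grip_force: 30.3
```

Request:
drive_tool(deltas=[{"tx": 0,"ty": 0,"tz": 0.01,"ax": 0,"ay": 0,"az": 0},{"tx": 0,"ty": 0,"tz": 0.01,"ax": 0,"ay": 0,"az": 0},{"tx": 0,"ty": 0,"tz": 0,"ax": 0,"ay": 0,"az": 0}])

```text
time_s: 34.2
eef_pos: [399.6, -201.5, 16.8]
ee_rot: [[0.277, 0.961, -0.0], [0.961, -0.277, -0.0], [-0.0, -0.0, -1.0]]
ft_force: [-0.5, -0.1, -0.4]
width: 31.1
grip_force: 30.3
```

Request:
drive_tool(deltas=[{"tx": 0,"ty": 0,"tz": 0.01,"ax": 0,"ay": 0,"az": 0},{"tx": 0,"ty": 0,"tz": 0.01,"ax": 0,"ay": 0,"az": 0},{"tx": 0,"ty": 0,"tz": 0,"ax": 0,"ay": 0,"az": 0}])

```text
time_s: 34.5
eef_pos: [399.6, -201.6, 16.2]
ee_rot: [[0.277, 0.961, 0.0], [0.961, -0.277, -0.0], [-0.0, 0.0, -1.0]]
ft_force: [-2.3, 2.5, 8.2]
width: 31.1
grip_force: 31.1
```

Request:
drive_tool(deltas=[{"tx": 0,"ty": 0,"tz": 0,"ax": 0,"ay": 0,"az": 0},{"tx": 0,"ty": 0,"tz": 0,"ax": 0,"ay": 0,"az": 0},{"tx": 0,"ty": 0,"tz": 0,"ax": 0,"ay": 0,"az": 0}], hand=0.55)

```text
time_s: 34.8
eef_pos: [399.6, -201.5, 15.8]
ee_rot: [[0.277, 0.961, -0.0], [0.961, -0.277, -0.0], [-0.0, -0.0, -1.0]]
ft_force: [0.1, -0.5, 0.5]
width: 47.1
grip_force: 0.0
```

Request:
drive_tool(deltas=[{"tx": 0,"ty": 0,"tz": -0.2,"ax": 0,"ay": 0,"az": 0},{"tx": 0,"ty": 0,"tz": -0.6,"ax": 0,"ay": 0,"az": 0},{"tx": 0,"ty": 0,"tz": -0.9,"ax": 0,"ay": 0,"az": 0},{"tx": 0,"ty": 0,"tz": -0.9,"ax": 0,"ay": 0,"az": 0},{"tx": 0,"ty": 0,"tz": -0.9,"ax": 0,"ay": 0,"az": 0},{"tx": 0,"ty": 0,"tz": -0.7,"ax": 0,"ay": 0,"az": 0},{"tx": 0,"ty": 0,"tz": -0.2,"ax": 0,"ay": 0,"az": 0},{"tx": 0,"ty": 0,"tz": 0,"ax": 0,"ay": 0,"az": 0}])

```text
time_s: 35.6
eef_pos: [399.9, -201.7, 237.5]
ee_rot: [[0.277, 0.961, 0.002], [0.961, -0.277, -0.002], [-0.001, 0.003, -1.0]]
ft_force: [-0.1, 0.6, -0.6]
width: 47.2
grip_force: 0.0
```

```bash
python3 - <<'E'
from h import *
capture("side")
wfit("white",4,(399.5,-201.5),70);wfit("pink",4,(464.5,-221),70)
a=capture("scene")[140:330,180:460];b=capture("side")[120:320,200:420]
a=cv2.resize(a,(410,278));b=cv2.resize(b,(306,278))
cv2.imwrite("pics/fin.png",np.hstack([a,b])[:,:,::-1])
E
```

```text
35.65 [ 399.5 -201.4  235.8] u [318 209] hull [303. 161.] [338. 251.] fit [ 401.63 -201.8     1.29] 0.063
35.7 [ 399.2 -201.2  234.9] u [393 210] hull [376. 163.] [414. 254.] fit [ 465.54 -221.37    1.33] 0.12
```

View pics/fin.png

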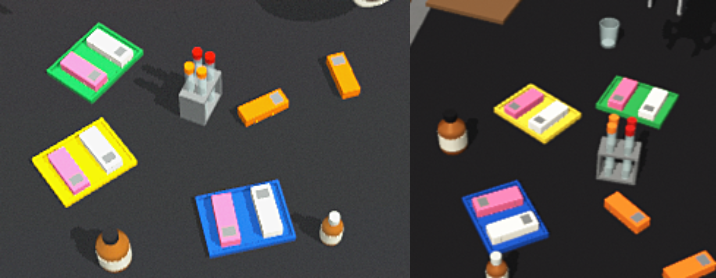

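Each tray now holds one pink and one white box, flat and label up: green at (95,60), yellow at (85,160) and blue at (245,215) in the left half. The rack, bottles and beaker are still standing where they were.

```bash
python3 -c "
from bench import *
print(hand_in())"
```

```text
the job is handed in; nothing more can be done
None
```

The deal is finished and handed in at about 36 s of the 72 s allowed: pink went to green, white to blue, pink to yellow and white to green. Each tray ends with one pink and one white box, flat and label up, and the rack, bottles and beaker look undisturbed in the final pictures.

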